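# Load a core on the carrier plate, slide it out to the line and hold it down

### The arm

A 6-joint arm with a two-finger parallel gripper is mounted at the origin on a cart in front of the work surface, level with it; the furniture and walls round the work are solid. World frame = base frame: x ahead of the robot, y to its left, z up, the work surface at z = 0. Lengths are in m, angles in rad, forces in N, time in s.
With the tool pointing down it reaches from about 0.425 to 1.125 m from the base axis. Payload 14.9 kg.
Tool frame: the origin (TCP) lies at the very end of the fingers, on their centre line; the grasp point (between the pads) lies 19 mm behind it; x points along the fingers, y is the direction in which the jaws open and shut, and the axes are right-handed (so a half turn about x gives the same grasp; the last joint's range is limited). The gripper opens to 91 mm and grips with 3 to 60 N. Pads are 32 mm wide; open, the fingers measure 118 mm over their backs; the gripper's body (76 mm by 178 mm) begins 60 mm behind the grasp point.
Start: joints at [1.198, 0.379, 1.734, -0, 1.028, -0.033], TCP at [0.233, 0.66, 0.214] pointing down, gripper open.
Joint ranges: [-2.77, 2.77], [-0.74, 2.19], [0, 2.66], [-1.06, 4.2], [0.31, 2.87], [-3.08, 3.08]. Speed limits (rad/s): [1.89, 1.89, 2.39, 3.14, 3.14, 3.14].

### API

Orientations are given as a 3x3 rotation matrix whose columns are the frame's x, y, z axes.
In Python, from bench import r, get_image, camera_info gives the robot as it stands. The module is installed in compiled form; this text tells all that it offers.
- The arm moves only by the tool move_arm, never from a script. Its argument "plan" is a list that holds one entry, the list of rows, each a list of 7 numbers: the finger opening in mm, from 0 to 91.2, then the shift along the tool's x, y, z in units of 25 mm (1.0 is 25 mm), then the turn, a rotation vector about the tool's x, y, z in degrees. A call has 1 to 5 rows; each row shifts and turns the commanded pose from where the row before left it, along the tool's axes as they then stand; what a row does not reach is not made up. A row lasts 1/12 s, in which the tool goes at most 41.7 mm and 7.16 degrees, less where a joint would pass 70% of its speed; a pose out of reach is approached as far as the arm can. A call is refused whole if a number of a shift passes 1 or a number of a turn 7.16, either way. A call with a gripper value outside its range is refused whole. The fingers move at their own pace and stop on an object; the grip force is fixed at half the most. Time passes only in rows, so rows that do not move let the fingers close. It gives the time, the measured TCP pose, the force and the opening at its end, in the units of the state.
- r.get_state(): the state, without advancing time (a new reading comes with each control period).
- get_image(name): name is "scene" or "top" or "wrist"; returns (picture, depth): 384x512x3 uint8, red, green, blue; 384x512 float32, m along the optical axis (not along the pixel's ray), 0 where there is no reading.
- camera_info(name): a dict with "camera_matrix" (3x3 intrinsics, pixels), "R" (3x3) and "t" (3): a world point X has camera coordinates R X + t; the wrist camera has in their place "hand_eye" (4x4, takes a point from camera to tool coordinates, whose origin is the TCP and whose axes are the tool frame's). Camera axes: x right, y down, z forward; pixel columns grow to the right and rows downward; lengths in m; the calibration is good to about 2 mm. A picture is of the moment at which its call begins: read the wrist's pose just before it. camera_info takes no time and is no camera call.
- r.sign_off(): hands the job in, once; it reports no verdict.
The state is a dict: "t": time; "joint_pos": joint angles; "dq": joint speeds; "joint_torque": joint torques, N m; "tcp_pos": TCP position; "orientation": TCP orientation; "force": force on the tool from outside, world axes, zero at the start; "ft_torque": the same for the moment, N m; "finger_gap": opening from 0.0 (shut) to 1.0 (fully open).
Only numpy, scipy, OpenCV 4.12 (cv2) and the standard library are available. Lean on these libraries where they do the work, as an engineer would, in place of code of your own. Each camera call takes 0.05 s, during which the arm holds its last target.

### The job

Set the small bare steel core down flat between the four pins of the carrier plate that lies on the bench stand, and let go of it. Then take the plate by its upright lug and, without lifting it off the stand, slide it out pins-first until the dark line across the plate lies along the outer top edge of the stand, centred on the stand and square to it, so the core stands out clear for taping. The loaded plate would tip there, so finish while still holding its lug end down with the gripper, plate level and resting on the stand; leave the other things alone.

Things in the scene. Friction and masses are not known exactly. Their poses are not given: they have to be found in the camera images.
- stand: Fixed bench stand with a flat grey top 220 x 110 mm, 14 mm thick, on two aluminium legs; its top face is 62 mm above the bench and has no fences. Origin under its centre, on the bench; its own +x (220 mm side) is the outward direction, toward the robot's left give or take about 25 degrees.
- stand_edge (a point): Middle of the stand's outer top edge (110 mm from the stand's centre along its +x, 62 mm up). The edge runs along the stand's y. Axes as the stand's.
- plate: Loose light-brown plywood carrier plate 240 x 90 x 10 mm, 0.35 kg, lying on the stand (friction coefficient about 0.5 to 0.7) with its pin end overhanging the outer edge by 20 to 50 mm at the start. Origin at the centre of its underside; +x along its length toward the pin end (outward), z up. The aluminium lug stands 95 mm from the origin toward -x.
- plate_nest (a point): Point on the plate's top face midway between the four upright steel pins (8 mm thick, 8 mm high, 24.75 mm each way from this point along the plate's x and y), 70 mm from the plate's origin toward +x. Between the pins is room for a disc 62 mm across. Axes as the plate's.
- plate_line (a point): Middle of the dark line, 3 mm wide, drawn across the plate (along its y) and down its edges, 20 mm from the plate's centre toward the lug; the point is on the top face. Only a drawn line, flush. Axes as the plate's.
- plate_lug (a point): Grip point in the middle of the aluminium lug, an upright block 18 mm along the plate's x, 44 mm along its y, rising 38 mm above the plate's top face; the point is 22 mm above the plate's top face, 16 mm below the lug's top. Fixed to the plate. With the core on and the line at the edge, about 2.5 to 4 N downward at the lug keeps the plate from tipping. Axes as the plate's.
- small_core_centre (a point): Centre, half-way up, of the small bare grey steel core: a ring 56 to 58 mm across the outside and 20 mm high, about 0.22 kg, lying flat on the bench. Grasp it across the outside; the hole cannot be entered by fingers (solid to contact). z up.
- big_core: Bystander: the larger bare grey steel core, 80 mm across, 26 mm high, too large for the pins. It and the small core may have swapped places. Origin at the centre of its underside.
- cup: Bystander: small open blue tub, 71 mm across, 41 mm high. Origin at the centre of its underside.
- tape: Bystander: flat white tape roll, 75 mm across, 12 mm high. Origin at the centre of its underside.
- wound_toroid: Bystander: small wrapped brown toroid with short leads, about 73 mm across, 60 mm high. Origin at the centre of its underside.
Mind the look-alikes: they are no part of the job. What is shaped like the part that bears small_core_centre but pink or turquoise is not meant.

How it is judged:
On the way, in this order (a step that is already met when the one before it is completed fails the run):
1. the small core lies flat between the pins, released, the plate not yet slid out (horizontal distance between small_core_centre and plate_nest below 0.007 m and z of small_core_centre in the frame of plate_nest between 0.006 and 0.0135 m and angle between the z axis of small_core_centre and the z axis of plate, either way round below 0.1 rad and contact force between the fingers and small_core below 0.05 N and x of plate_line in the frame of stand_edge below -0.04 m), for 0.2 s.
2. the line lies along the stand's outer edge, with the plate held level (horizontal distance between small_core_centre and plate_nest below 0.007 m and z of small_core_centre in the frame of plate_nest between 0.006 and 0.0135 m and angle between the z axis of small_core_centre and the z axis of plate, either way round below 0.1 rad and x of plate_line in the frame of stand_edge between -0.006 and 0.006 m and y of plate_line in the frame of stand_edge between -0.02 and 0.02 m and z of plate_line in the frame of stand_edge between 0.006 and 0.014 m and angle between the x axis of plate and the x axis of stand, either way round below 0.1 rad and angle between plate's own z axis and vertical below 0.06 rad and contact force between the fingers and plate above 0.8 N and contact force between plate and stand above 0.5 N), for 0.2 s.
At the end, for the whole second after the job is handed in: Fingers hold the plate (over 0.8 N), which rests on the stand (over 0.5 N), level to 0.06 rad; its line within 6 mm of the stand's outer edge, square to 0.1 rad, centred to 20 mm; the small core flat between the pins within 7 mm of their middle, untouched; all at rest (all of step 2 and contact force between the fingers and small_core below 0.05 N and linear speed of plate below 0.01 m/s); the arm keeps its last pose, push and grip.
It fails at once if the plate tips (angle between plate's own z axis and vertical above 0.15 rad).
It fails at once if the plate is lifted off the stand (z of plate_line in the frame of stand_edge above 0.025 m).
It fails at once if a bystander is moved more than 25 mm (distance of any of big_core, cup, tape, wound_toroid from where it was at the start of the episode above 0.025 m).
It also fails if it takes over 54 s, if anything falls off the work surface, if the arm or the gripper's body presses on something with over 40 N, if the wrist force passes 120 N, or if a joint passes its speed limit or range.

## Working session

There is one attempt and no reset: what is moved stays moved. The work goes in short steps, Python scripts to look and compute and a tool call to move; the robot and the scene stay as the last step left them, time stands still between calls to the robot, and variables do not carry over. Pictures are saved under pics/ and viewed, and the job is handed in when it is done.

Besides the shell and the picture viewer there is one more tool, called after "Request:" as a command line: name --argument value ..., lists and objects as JSON in quotes. move_arm: Moves the arm, as the interface text tells. Its arguments: {"type":"object","properties":{"plan":{"type":"array","items":{"type":"array","items":{"type":"array","items":{"type":"number"}}}}},"required":["plan"]}

```bash
mkdir -p pics; cat > h.py <<'E'
import numpy as np, cv2
from bench import r, get_image, camera_info
np.set_printoptions(precision=4,suppress=True)
E
python3 - <<'E'
from h import *
s=r.get_state(); print(s)
for n in ["scene","top","wrist"]:
    st=r.get_state()
    p,d=get_image(n); cv2.imwrite(f"pics/{n}0.png",p[:,:,::-1]); np.savez(f"{n}0.npz",p=p,d=d,tp=st['tcp_pos'],R=st['orientation'])
    print(n,camera_info(n))
E
```

```text
{'t': 0.0, 'joint_pos': array([ 1.1977,  0.3794,  1.7348,  0.0001,  1.0285, -0.0333]), 'dq': array([ 0.0014, -0.0011, -0.0014, -0.0016, -0.001 ,  0.    ]), 'joint_torque': array([ -0.0032, -76.3672, -43.4377,   0.0649,   0.042 ,  -0.    ]), 'tcp_pos': array([0.2331, 0.6596, 0.2133]), 'orientation': array([[-0.0004,  0.3333,  0.9428],
       [-0.001 ,  0.9428, -0.3333],
       [-1.    , -0.0011, -0.0001]]), 'force': array([-1.1462, -0.0079, -0.8204]), 'ft_torque': array([0.0362, 0.0718, 0.0147]), 'finger_gap': 0.9964361539074605}
scene {'camera_matrix': array([[350.2829,   0.    , 247.1643],
       [  0.    , 350.2829, 192.3058],
       [  0.    ,   0.    ,   1.    ]]), 'R': array([[ 0.8089, -0.5876,  0.017 ],
       [-0.2965, -0.4327, -0.8514],
       [ 0.5077,  0.6837, -0.5243]]), 't': array([-0.3871,  0.2534,  0.846 ])}
top {'camera_matrix': array([[376.5295,   0.    , 255.2818],
       [  0.    , 376.5295, 191.0843],
       [  0.    ,   0.    ,   1.    ]]), 'R': array([[-0.0053, -0.9999,  0.0098],
       [-0.9821,  0.0034, -0.1883],
       [ 0.1882, -0.0107, -0.9821]]), 't': array([0.0235, 0.5358, 1.0692])}
wrist {'camera_matrix': array([[276.9958,   0.    , 248.0106],
       [  0.    , 276.9958, 192.1303],
       [  0.    ,   0.    ,   1.    ]]), 'hand_eye': array([[ 0.0007, -0.2834,  0.959 , -0.1706],
       [ 1.    , -0.0011, -0.0011,  0.0001],
       [ 0.0014,  0.959 ,  0.2834, -0.0798],
       [ 0.    ,  0.    ,  0.    ,  1.    ]])}
```

View pics/scene0.png

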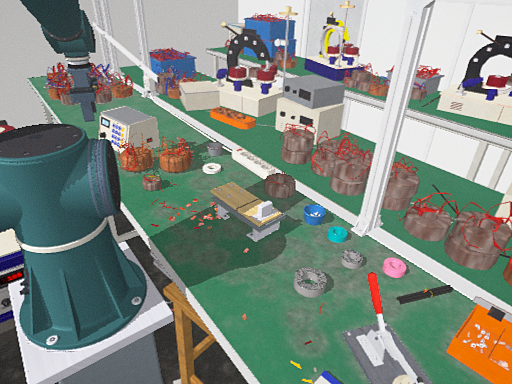

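View pics/top0.png

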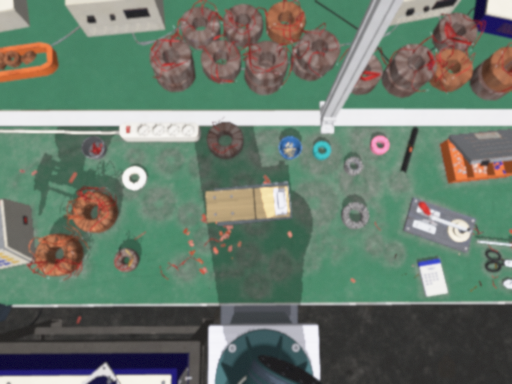

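View pics/wrist0.png

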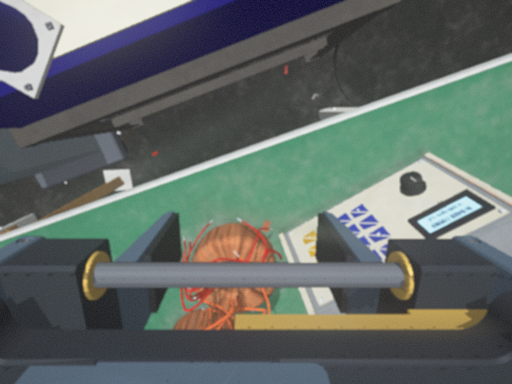

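```bash
cat >> h.py <<'E'
def ray(n,uv,z):
    c=camera_info(n);K=c["camera_matrix"];R=np.array(c["R"]);t=np.array(c["t"])
    d=R.T@np.linalg.inv(K)@np.array([uv[0],uv[1],1.]);o=-R.T@t
    return o+d*(z-o[2])/d[2]
def cloud(n,d):
    c=camera_info(n);K=c["camera_matrix"];R=np.array(c["R"]);t=np.array(c["t"])
    v,u=np.indices(d.shape);P=np.stack([(u-K[0,2])/K[0,0]*d,(v-K[1,2])/K[1,1]*d,d],-1)
    return (P-t)@R
E
python3 - <<'E'
from h import *
p=np.load("top0.npz")['p'][:,:,::-1];d=np.load("top0.npz")['d']
c=p[125:235,190:400];cv2.imwrite("pics/t1.png",cv2.resize(c,None,fx=3.8,fy=3.8,interpolation=cv2.INTER_CUBIC))
s=np.load("scene0.npz")['p'][:,:,::-1]
c=s[160:300,190:410];cv2.imwrite("pics/s1.png",cv2.resize(c,None,fx=3.6,fy=3.6,interpolation=cv2.INTER_CUBIC))
W=cloud("top",d)
for uv in [(353,164),(355,213),(322,149),(380,145),(290,147),(225,140),(134,178),(95,148),(245,205)]:
    print(uv,ray("top",uv,0.01),W[uv[1],uv[0]])
E
```

```text
(353, 164) [ 0.6292 -0.2863  0.01  ] [ 0.6323 -0.2895 -0.0017]
(355, 213) [ 0.4744 -0.284   0.01  ] [ 0.4759 -0.2871 -0.0013]
(322, 149) [ 0.6783 -0.1907  0.01  ] [ 0.681  -0.1924  0.0015]
(380, 145) [ 0.6911 -0.3755  0.01  ] [ 0.6948 -0.3796 -0.0015]
(290, 147) [ 0.6851 -0.0897  0.01  ] [ 0.6882 -0.0908  0.0002]
(225, 140) [0.7087 0.1157 0.01  ] [ 0.7137  0.1167 -0.0051]
(134, 178) [0.5863 0.3959 0.01  ] [ 0.5891  0.3999 -0.0026]
(95, 148) [0.6832 0.5233 0.01  ] [0.6794 0.518  0.0223]
(245, 205) [0.5004 0.0524 0.01  ] [0.4912 0.0514 0.07  ]
```

View pics/t1.png

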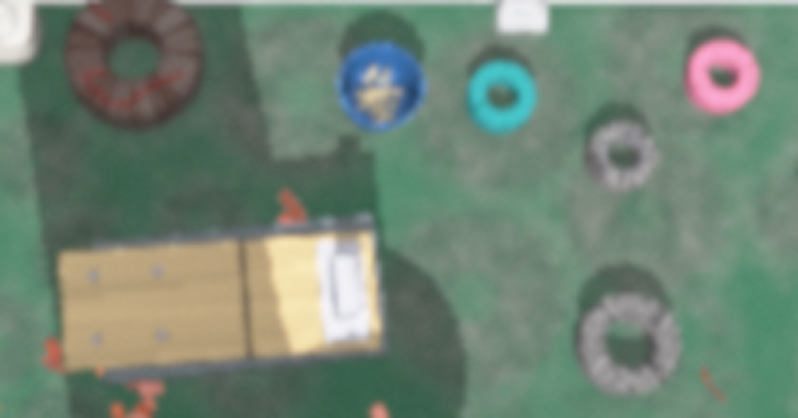

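View pics/s1.png

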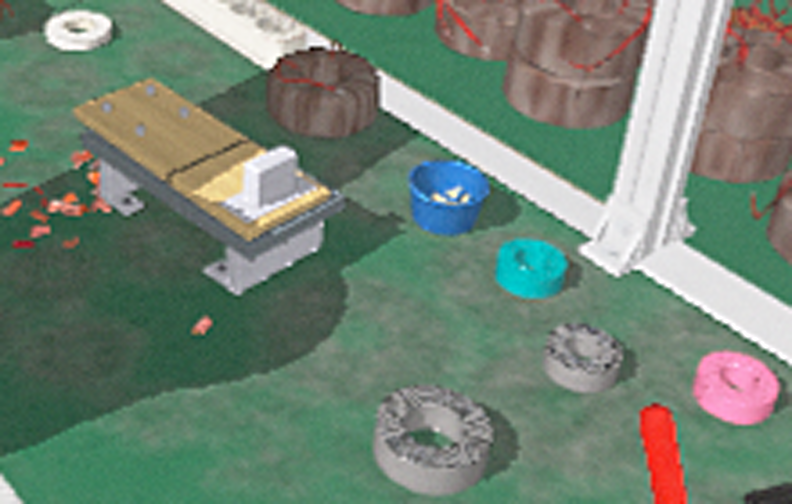

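```bash
python3 - <<'E'
from h import *
def crop(n,x0,y0,x1,y1,f,out):
    p=np.load(n+"0.npz")['p'][:,:,::-1];c=cv2.resize(p[y0:y1,x0:x1],None,fx=f,fy=f,interpolation=cv2.INTER_CUBIC)
    cv2.imwrite(out,c)
crop("top",200,178,296,230,8,"pics/t2.png")
crop("top",335,145,372,235,6,"pics/t3.png")
crop("scene",200,175,300,245,7.9,"pics/s2.png")
# core silhouettes: not-green mask
for n,(x0,y0,x1,y1) in [("top",(340,150,366,180)),("top",(336,190,376,232)),("scene",(338,246,368,272))]:
    p=np.load(n+"0.npz")['p'][y0:y1,x0:x1].astype(int)
    sat=p.max(-1)-p.min(-1); m=(sat<22).astype(np.uint8)
    k,l,st,c=cv2.connectedComponentsWithStats(m); i=1+st[1:,4].argmax()
    cs,_=cv2.findContours((l==i).astype(np.uint8),cv2.RETR_EXTERNAL,cv2.CHAIN_APPROX_NONE)
    h=max(cs,key=cv2.contourArea); (cx,cy),rad=cv2.minEnclosingCircle(h); b=cv2.boundingRect(h)
    print(n,(cx+x0,cy+y0),rad,(b[0]+x0,b[1]+y0,b[2],b[3]),ray(n,(cx+x0,cy+y0),.02),ray(n,(cx+x0,cy+y0),.01))
    print('\n'.join(''.join('#' if v==i else '.' for v in q) for q in l)) if n!="x" else 0
E
```

```text
top (352.5, 164.5) 19.144289016723633 (340, 150, 26, 30) [ 0.6249 -0.2818  0.02  ] [ 0.6275 -0.2846  0.01  ]
..............############
...............###########
...............#.#########
............##############
..............#########.##
.............############.
..........###############.
.........#################
.......##################.
......###################.
.....###################..
....####################.#
....######################
....######################
...#######################
...#######################
...#######################
...#######################
..########################
..########################
..########################
.#########################
##########################
##########################
##########################
#################....#####
###############.......####
##############..........##
#############.............
#############.............
top (359.0, 206.94736862182617) 23.307035446166992 (341, 190, 35, 40) [ 0.4916 -0.2944  0.02  ] [ 0.4931 -0.2973  0.01  ]
.......##########.#########.##..########
.......###########
[... 1879 characters left out ...]
#.................
...#..##########..............
..#..##############...........
.....###############..........
....##################........
....####################......
...######################.....
...######################.....
###########################...
#.###########################.
.############################.
..#######################.####
#.############################
##############################
##.###########################
##############################
##########################....
#####.#################.......
###..#..##################....
..........####################
.............##############.##
.............###########..###.
..............####..###.#.....
```

View pics/t2.png

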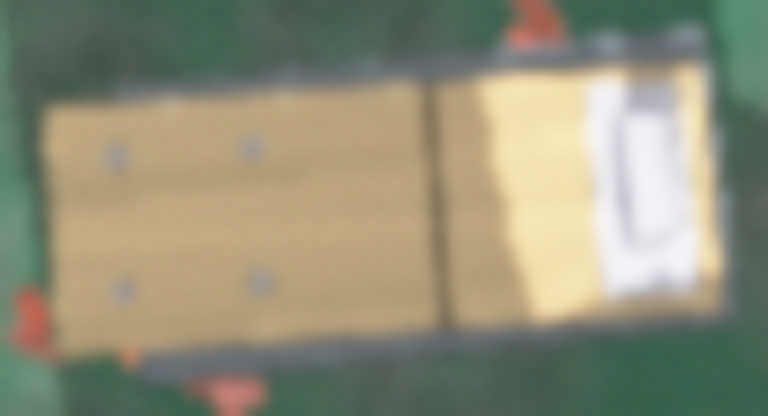

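View pics/s2.png

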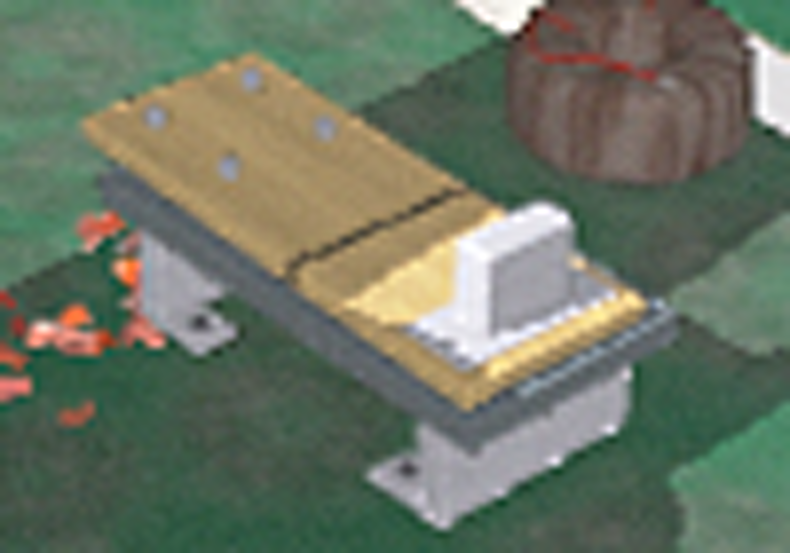

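View pics/t3.png

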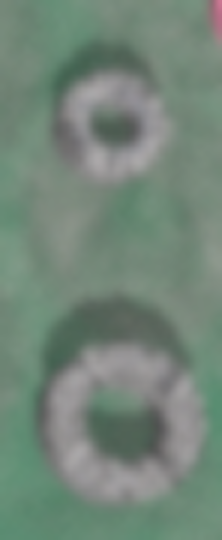

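```bash
python3 - <<'E'
from h import *
f=lambda X,Y,x0,y0,s:((X+.5)/s-.5+x0,(Y+.5)/s-.5+y0)
T=lambda X,Y:f(X,Y,200,178,8)
S=lambda X,Y:f(X,Y,200,175,7.9)
pt=np.array([ray("top",T(*q),.08) for q in [(115,157),(250,148),(124,291),(261,283)]])
ps=np.array([ray("scene",S(*q),.08) for q in [(157,112),(252,76),(230,163),(325,124)]])
print("pins",pt,pt.mean(0));print(ps,ps.mean(0))
print("corners",[ray("top",T(*q),.072) for q in [(42,105),(705,65),(727,313),(60,357)]])
print("corners s",[ray("scene",S(*q),.072) for q in [(82,124),(256,54),(645,302),(463,408)]])
a,b=[ray("top",T(*q),.072) for q in [(428,83),(447,327)]];print("line",a,b,(a+b)/2)
a,b=[ray("scene",S(*q),.072) for q in [(290,270),(463,188)]];print("line s",a,b,(a+b)/2)
print("stand s",[ray("scene",S(*q),.062) for q in [(100,178),(470,428),(675,313)]])
print("stand t",[ray("top",T(*q),.062) for q in [(140,362),(112,95),(712,38),(737,310)]])
print("lug top s",[ray("scene",S(*q),.11) for q in [(457,248),(488,272),(575,222),(545,203)]])
print("lug top t",[ray("top",T(*q),.11) for q in [(625,108),(672,108),(690,236),(638,242)]])
q=f(115,125,335,145,6);print("core",q,ray("top",q,.018))
E
```

```text
pins [[0.5128 0.1408 0.08  ]
 [0.5159 0.0922 0.08  ]
 [0.4642 0.1368 0.08  ]
 [0.4669 0.0879 0.08  ]] [0.4899 0.1144 0.08  ]
[[0.465  0.1363 0.08  ]
 [0.5133 0.1386 0.08  ]
 [0.4679 0.0866 0.08  ]
 [0.5163 0.0897 0.08  ]] [0.4906 0.1128 0.08  ]
corners [array([0.5335, 0.1684, 0.072 ]), array([ 0.5476, -0.0736,  0.072 ]), array([ 0.4564, -0.0796,  0.072 ]), array([0.4415, 0.1602, 0.072 ])]
corners s [array([0.4413, 0.1569, 0.072 ]), array([0.5327, 0.1646, 0.072 ]), array([ 0.549 , -0.0725,  0.072 ]), array([ 0.4529, -0.0856,  0.072 ])]
line [0.5412 0.0278 0.072 ] [0.4517 0.0213 0.072 ] [0.4965 0.0246 0.072 ]
line s [0.4515 0.0205 0.072 ] [0.541  0.0292 0.072 ] [0.4963 0.0248 0.072 ]
stand s [array([0.4338, 0.1309, 0.062 ]), array([ 0.4561, -0.086 ,  0.062 ]), array([ 0.5636, -0.074 ,  0.062 ])]
stand t [array([0.4406, 0.1324, 0.062 ]), array([0.5391, 0.144 , 0.062 ]), array([ 0.5599, -0.0774,  0.062 ]), array([ 0.4587, -0.0843,  0.062 ])]
lug top s [array([ 0.4775, -0.0479,  0.11  ]), array([ 0.4773, -0.0664,  0.11  ]), array([ 0.5236, -0.0589,  0.11  ]), array([ 0.5226, -0.0427,  0.11  ])]
lug top t [array([ 0.5244, -0.0413,  0.11  ]), array([ 0.5243, -0.0579,  0.11  ]), array([ 0.4788, -0.0633,  0.11  ]), array([ 0.4768, -0.0451,  0.11  ])]
core (353.75, 165.41666666666666) [ 0.6225 -0.2861  0.018 ]
```

```bash
cat >> h.py <<'E'
from scipy.spatial.transform import Rotation as Ro
def Rdown(yaw):
    y=np.deg2rad(yaw); Y=np.array([np.cos(y),np.sin(y),0]); X=np.array([0,0,-1.]); return np.stack([X,Y,np.cross(X,Y)],1)
def plan(target,yaw,grip,n=None,maxstep=24.,maxturn=7.):
    s=r.get_state(); p=np.array(s['tcp_pos']);R=np.array(s['orientation'])
    Rt=Rdown(yaw); w=(Ro.from_matrix(R.T@Rt)).as_rotvec(degrees=True)
    d=np.array(target)-p
    print("t",round(s['t'],2),"at",p,"yaw",np.rad2deg(np.arctan2(R[1,1],R[0,1])),"d mm",d*1000,"turn",w,"F",s['force'],"gap",s['finger_gap']*91.2)
    if n is None: n=int(np.ceil(max(np.linalg.norm(d)*1000/maxstep,np.abs(w).max()/maxturn,1)))
    for i in range(n):
        sh=R.T@d/n/.025
        print("[%g,%.2f,%.2f,%.2f,%.1f,%.1f,%.1f]"%((grip,)+tuple(sh)+tuple(w/n)),end=",\n" if i%5==4 else ", ")
        R=R@Ro.from_rotvec(w/n,degrees=True).as_matrix()
    print()
E
python3 - <<'E'
from h import *
plan([.62,-.2,.2],4.2,91,maxstep=33)
E
```

```text
t 0.15 at [0.2332 0.6597 0.2134] yaw 70.5326311633695 d mm [ 386.8022 -859.6999  -13.4361] turn [66.3326  0.0269  0.0421] F [-0.302  -0.1564 -0.73  ] gap 91.27683314447812
[91,0.02,-0.94,0.90,2.3,0.0,0.0], [91,0.02,-0.90,0.94,2.3,0.0,0.0], [91,0.02,-0.87,0.97,2.3,0.0,0.0], [91,0.02,-0.83,1.00,2.3,0.0,0.0], [91,0.02,-0.79,1.04,2.3,0.0,0.0],
[91,0.02,-0.74,1.07,2.3,0.0,0.0], [91,0.02,-0.70,1.10,2.3,0.0,0.0], [91,0.02,-0.66,1.12,2.3,0.0,0.0], [91,0.02,-0.61,1.15,2.3,0.0,0.0], [91,0.02,-0.56,1.17,2.3,0.0,0.0],
[91,0.02,-0.52,1.19,2.3,0.0,0.0], [91,0.02,-0.47,1.21,2.3,0.0,0.0], [91,0.02,-0.42,1.23,2.3,0.0,0.0], [91,0.02,-0.37,1.25,2.3,0.0,0.0], [91,0.02,-0.32,1.26,2.3,0.0,0.0],
[91,0.02,-0.27,1.27,2.3,0.0,0.0], [91,0.02,-0.22,1.28,2.3,0.0,0.0], [91,0.02,-0.17,1.29,2.3,0.0,0.0], [91,0.02,-0.12,1.30,2.3,0.0,0.0], [91,0.02,-0.06,1.30,2.3,0.0,0.0],
[91,0.02,-0.01,1.30,2.3,0.0,0.0], [91,0.02,0.04,1.30,2.3,0.0,0.0], [91,0.02,0.09,1.30,2.3,0.0,0.0], [91,0.02,0.14,1.29,2.3,0.0,0.0], [91,0.02,0.19,1.29,2.3,0.0,0.0],
[91,0.02,0.25,1.28,2.3,0.0,0.0], [91,0.02,0.30,1.27,2.3,0.0,0.0], [91,0.02,0.35,1.25,2.3,0.0,0.0], [91,0.02,0.40,1.24,2.3,0.0,0.0],
```

Request:
move_arm --plan '[[[91, 0, -0.95, 0.9, 2.3, 0, 0], [91, 0, -0.9, 0.95, 2.3, 0, 0], [91, 0, -0.85, 0.95, 2.3, 0, 0], [91, 0, -0.85, 1, 2.3, 0, 0], [91, 0, -0.8, 1, 2.3, 0, 0]]]'

```text
t: 0.57
tcp_pos: [0.2989, 0.51, 0.2137]
orientation: [[-0.0, 0.516, 0.857], [-0.0, 0.857, -0.516], [-1.0, -0.0, 0.0]]
force: [1.2, 0.3, 0.2]
finger_gap: 0.996
```

Request:
move_arm --plan '[[[91, 0, -0.7, 1, 4, 0, 0], [91, 0, -0.65, 1, 4, 0, 0], [91, 0, -0.6, 1, 4, 0, 0], [91, 0, -0.55, 1, 4, 0, 0], [91, 0, -0.5, 1, 4, 0, 0]]]'

```text
t: 0.98
tcp_pos: [0.3493, 0.3734, 0.2138]
orientation: [[-0.0, 0.779, 0.627], [-0.0, 0.627, -0.779], [-1.0, -0.0, 0.0]]
force: [-0.0, -0.0, 0.5]
finger_gap: 0.999
```

Request:
move_arm --plan '[[[91, 0, -0.4, 1, 5, 0, 0], [91, 0, -0.3, 1, 5, 0, 0], [91, 0, -0.2, 1, 5, 0, 0], [91, 0, -0.1, 1, 5, 0, 0], [91, 0, 0, 1, 5, 0, 0]]]'

```text
t: 1.4
tcp_pos: [0.3887, 0.2512, 0.2139]
orientation: [[-0.0, 0.971, 0.238], [-0.0, 0.238, -0.971], [-1.0, -0.0, 0.0]]
force: [-0.6, -0.4, 0.8]
finger_gap: 0.999
```

```bash
python3 - <<'E'
from h import *
plan([.62,-.2,.2],4.2,91,maxstep=24)
E
```

```text
t 1.4 at [0.3887 0.2512 0.2139] yaw 13.790402935315027 d mm [ 231.3102 -451.1567  -13.8918] turn [9.5904 0.0024 0.0041] F [-0.5938 -0.3618  0.847 ] gap 91.09517219607625
[91,0.03,0.21,0.90,0.4,0.0,0.0], [91,0.03,0.22,0.90,0.4,0.0,0.0], [91,0.03,0.23,0.89,0.4,0.0,0.0], [91,0.03,0.23,0.89,0.4,0.0,0.0], [91,0.03,0.24,0.89,0.4,0.0,0.0],
[91,0.03,0.25,0.89,0.4,0.0,0.0], [91,0.03,0.25,0.89,0.4,0.0,0.0], [91,0.03,0.26,0.88,0.4,0.0,0.0], [91,0.03,0.27,0.88,0.4,0.0,0.0], [91,0.03,0.27,0.88,0.4,0.0,0.0],
[91,0.03,0.28,0.88,0.4,0.0,0.0], [91,0.03,0.29,0.88,0.4,0.0,0.0], [91,0.03,0.29,0.87,0.4,0.0,0.0], [91,0.03,0.30,0.87,0.4,0.0,0.0], [91,0.03,0.31,0.87,0.4,0.0,0.0],
[91,0.03,0.31,0.87,0.4,0.0,0.0], [91,0.03,0.32,0.86,0.4,0.0,0.0], [91,0.03,0.33,0.86,0.4,0.0,0.0], [91,0.03,0.33,0.86,0.4,0.0,0.0], [91,0.03,0.34,0.86,0.4,0.0,0.0],
[91,0.03,0.35,0.85,0.4,0.0,0.0], [91,0.03,0.35,0.85,0.4,0.0,0.0],
```

Request:
move_arm --plan '[[[91, 0, 0.25, 1, 2, 0, 0], [91, 0, 0.25, 1, 2, 0, 0], [91, 0, 0.3, 1, 2, 0, 0], [91, 0, 0.3, 1, 2, 0, 0], [91, 0, 0.3, 1, 1.5, 0, 0]]]'

```text
t: 1.82
tcp_pos: [0.4452, 0.1342, 0.214]
orientation: [[0.0, 0.997, 0.077], [0.0, 0.077, -0.997], [-1.0, 0.0, -0.0]]
force: [-0.1, 0.7, -0.2]
finger_gap: 1.001
```

Request:
move_arm --plan '[[[91, 0, 0.35, 1, 0, 0, 0], [91, 0, 0.35, 1, 0, 0, 0], [91, 0, 0.35, 1, 0, 0, 0], [91, 0, 0.35, 1, 0, 0, 0], [91, 0, 0.35, 1, 0, 0, 0]]]'

```text
t: 2.23
tcp_pos: [0.4986, 0.0129, 0.2139]
orientation: [[-0.0, 0.997, 0.079], [-0.0, 0.079, -0.997], [-1.0, -0.0, 0.0]]
force: [0.5, 0.2, -1.0]
finger_gap: 0.997
```

Request:
move_arm --plan '[[[91, 0, 0.4, 1, 0, 0, 0], [91, 0, 0.4, 1, 0, 0, 0], [91, 0, 0.4, 1, 0, 0, 0], [91, 0, 0.4, 1, 0, 0, 0], [91, 0, 0.4, 1, 0, 0, 0]]]'

```text
t: 2.65
tcp_pos: [0.5583, -0.1077, 0.2138]
orientation: [[-0.0, 0.997, 0.079], [0.0, 0.079, -0.997], [-1.0, -0.0, -0.0]]
force: [0.1, 0.6, 0.9]
finger_gap: 1.002
```

Request:
move_arm --plan '[[[91, 0, 0.4, 0.8, 0, 0, 0], [91, 0, 0.4, 0.8, 0, 0, 0], [91, 0, 0, 0, 0, 0, 0], [91, 0, 0, 0, 0, 0, 0]]]'

```text
t: 2.98
tcp_pos: [0.5811, -0.1452, 0.2136]
orientation: [[-0.001, 0.997, 0.078], [0.0, 0.078, -0.997], [-1.0, -0.0, -0.0]]
force: [-1.3, 0.2, -0.4]
finger_gap: 0.996
```

```bash
cat >> h.py <<'E'
def wsnap(tag):
    st=r.get_state();p,d=get_image("wrist")
    cv2.imwrite(f"pics/w{tag}.png",p[:,:,::-1]);np.savez(f"w{tag}.npz",p=p,d=d,tp=st['tcp_pos'],R=st['orientation'])
def wray(tag,uv,z):
    f=np.load(f"w{tag}.npz");c=camera_info("wrist");H=np.array(c["hand_eye"]);K=c["camera_matrix"]
    R=f['R']@H[:3,:3];o=f['R']@H[:3,3]+f['tp'];d=R@np.linalg.inv(K)@np.array([uv[0],uv[1],1.])
    return o+d*(z-o[2])/d[2]
def wproj(tag,X):
    f=np.load(f"w{tag}.npz");c=camera_info("wrist");H=np.array(c["hand_eye"]);K=c["camera_matrix"]
    P=H[:3,:3].T@(f['R'].T@(np.array(X)-f['tp'])-H[:3,3]);q=K@P;return q[:2]/q[2]
E
python3 - <<'E'
from h import *
wsnap("1")
plan([.6225,-.286,.1],4.2,91,maxstep=24)
print(wproj("1",[.6225,-.286,.02]))
E
```

```text
t 3.03 at [ 0.5807 -0.1446  0.2135] yaw 4.4995599871533285 d mm [  41.7671 -141.4406 -113.5418] turn [ 0.2996 -0.0209  0.0448] F [-0.8717 -0.0481 -1.2664] gap 90.74807877707687
[91,0.57,0.15,0.72,0.0,-0.0,0.0], [91,0.57,0.15,0.72,0.0,-0.0,0.0], [91,0.57,0.15,0.72,0.0,-0.0,0.0], [91,0.57,0.15,0.72,0.0,-0.0,0.0], [91,0.57,0.15,0.72,0.0,-0.0,0.0],
[91,0.57,0.16,0.72,0.0,-0.0,0.0], [91,0.57,0.16,0.72,0.0,-0.0,0.0], [91,0.57,0.16,0.72,0.0,-0.0,0.0], 
[268.3633 266.7205]
```

View pics/w1.png

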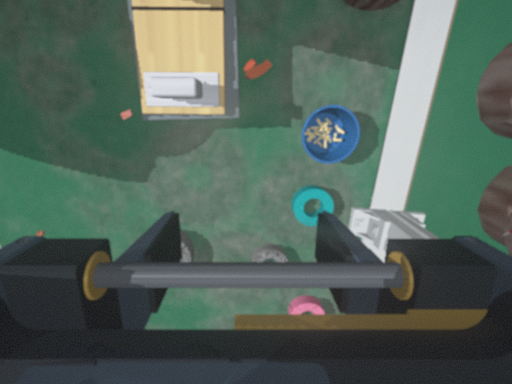

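Request:
move_arm --plan '[[[91, 0.1, 0.4, 1, 0.3, 0, 0], [91, 0.1, 0.4, 1, 0, 0, 0], [91, 0.1, 0.4, 1, 0, 0, 0], [91, 0.1, 0.4, 1, 0, 0, 0], [91, 0, 0, 0, 0, 0, 0]]]'

```text
t: 3.45
tcp_pos: [0.6296, -0.2436, 0.2036]
orientation: [[0.001, 0.997, 0.073], [-0.001, 0.073, -0.997], [-1.0, 0.0, 0.001]]
force: [0.6, 1.1, -0.6]
finger_gap: 0.993
```

Request:
move_arm --plan '[[[91, 0, 0, 0, 0, 0, 0], [91, 0, 0, 0, 0, 0, 0]]]'

```text
t: 3.62
tcp_pos: [0.628, -0.2403, 0.2037]
orientation: [[-0.001, 0.997, 0.074], [0.0, 0.074, -0.997], [-1.0, -0.001, -0.0]]
force: [-0.2, 0.7, -0.5]
finger_gap: 0.997
```

```bash
python3 - <<'E'
from h import *
wsnap("2")
plan([.6225,-.286,.1],4.2,91,maxstep=24)
c=wproj("2",[.6225,-.286,.02]);print(c)
p=cv2.imread("pics/w2.png")
x0,y0=int(c[0])-60,int(c[1])-50
cv2.imwrite("pics/w2c.png",cv2.resize(p[y0:y0+90,x0:x0+120],None,fx=6,fy=6,interpolation=cv2.INTER_CUBIC));print(x0,y0)
E
```

```text
t 3.67 at [ 0.628  -0.2401  0.2039] yaw 4.274407987460526 d mm [  -5.5062  -45.8544 -103.8855] turn [ 0.0744 -0.0213  0.0276] F [0.2825 0.3854 0.4067] gap 91.18144400323433
[91,0.83,-0.07,0.36,0.0,-0.0,0.0], [91,0.83,-0.07,0.36,0.0,-0.0,0.0], [91,0.83,-0.07,0.36,0.0,-0.0,0.0], [91,0.83,-0.07,0.36,0.0,-0.0,0.0], [91,0.83,-0.07,0.36,0.0,-0.0,0.0],

[241.4191 206.6571]
181 156
```

View pics/w2.png

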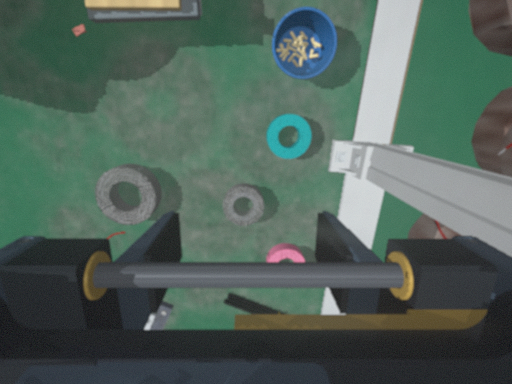

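View pics/w2c.png

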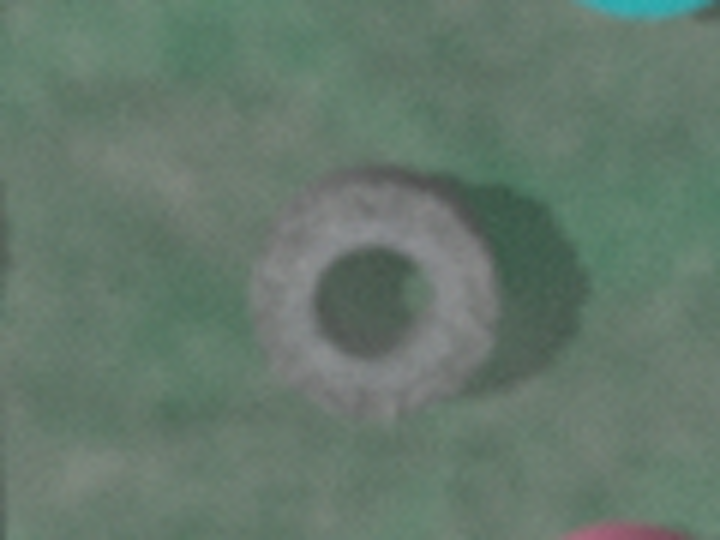

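```bash
python3 - <<'E'
from h import *
c=wray("2",(242.8,205),.02);print(c)
print("radius", [wray("2",q,.02) for q in [(222.4,205),(263.4,205)]])
plan([c[0],c[1],.05],4.2,91,n=5);
E
```

```text
[ 0.6242 -0.2835  0.02  ]
radius [array([ 0.5967, -0.2855,  0.02  ]), array([ 0.652 , -0.2814,  0.02  ])]
t 3.67 at [ 0.628  -0.2401  0.2039] yaw 4.274407987460526 d mm [  -3.8     -43.3473 -153.8855] turn [ 0.0744 -0.0213  0.0276] F [0.2825 0.3854 0.4067] gap 91.18144400323433
[91,1.23,-0.06,0.34,0.0,-0.0,0.0], [91,1.23,-0.06,0.34,0.0,-0.0,0.0], [91,1.23,-0.06,0.34,0.0,-0.0,0.0], [91,1.23,-0.06,0.34,0.0,-0.0,0.0], [91,1.23,-0.06,0.34,0.0,-0.0,0.0],
```

Request:
move_arm --plan '[[[91, 0.9, -0.05, 0.35, 0, 0, 0], [91, 0.9, -0.05, 0.35, 0, 0, 0], [91, 0.9, -0.05, 0.35, 0, 0, 0], [91, 0.9, -0.05, 0.35, 0, 0, 0], [91, 0.9, -0.05, 0.35, 0, 0, 0]]]'

```text
t: 4.08
tcp_pos: [0.6253, -0.2846, 0.0909]
orientation: [[0.0, 0.997, 0.075], [-0.0, 0.075, -0.997], [-1.0, 0.0, 0.0]]
force: [-0.1, -0.1, -0.3]
finger_gap: 0.998
```

Request:
move_arm --plan '[[[91, 0.6, 0, 0, 0, 0, 0], [91, 0.6, 0, 0, 0, 0, 0], [91, 0.6, 0, 0, 0, 0, 0], [91, 0, 0, 0, 0, 0, 0], [91, 0, 0, 0, 0, 0, 0]]]'

```text
t: 4.5
tcp_pos: [0.6255, -0.2848, 0.0461]
orientation: [[-0.001, 0.997, 0.074], [0.0, 0.074, -0.997], [-1.0, -0.001, -0.0]]
force: [0.6, 0.1, -0.3]
finger_gap: 0.998
```

```bash
python3 - <<'E'
from h import *
plan([.6237,-.2845,.004],4.2,91)
E
```

```text
t 4.5 at [ 0.6255 -0.2848  0.0461] yaw 4.262253070760506 d mm [ -1.7516   0.2762 -42.1414] turn [ 0.0622 -0.028   0.043 ] F [ 0.5808  0.082  -0.2594] gap 90.99680215963005
[91,0.84,-0.03,-0.01,0.0,-0.0,0.0], [91,0.84,-0.03,-0.01,0.0,-0.0,0.0],
```

Request:
move_arm --plan '[[[91, 0.6, -0.03, 0, 0, 0, 0], [91, 0.6, -0.03, 0, 0, 0, 0], [91, 0.5, -0.03, 0, 0, 0, 0], [80, 0, 0, 0, 0, 0, 0], [70, 0, 0, 0, 0, 0, 0]]]'

```text
t: 4.92
tcp_pos: [0.6227, -0.2854, 0.0029]
orientation: [[-0.001, 0.997, 0.074], [0.001, 0.074, -0.997], [-1.0, -0.001, -0.001]]
force: [0.0, -0.9, -0.1]
finger_gap: 0.884
```

Request:
move_arm --plan '[[[60, 0, 0, 0, 0, 0, 0], [50, 0, 0, 0, 0, 0, 0], [40, 0, 0, 0, 0, 0, 0], [40, 0, 0, 0, 0, 0, 0], [40, 0, 0, 0, 0, 0, 0]]]'

```text
t: 5.33
tcp_pos: [0.6236, -0.2858, 0.0044]
orientation: [[0.001, 0.997, 0.074], [-0.0, 0.074, -0.997], [-1.0, 0.001, 0.0]]
force: [-0.4, -0.1, 2.9]
finger_gap: 0.598
```

Request:
move_arm --plan '[[[40, -0.5, 0, 0, 0, 0, 0], [40, -1, 0, 0, 0, 0, 0], [40, -1, 0, 0, 0, 0, 0], [40, -1, 0, 0, 0, 0, 0], [40, -1, 0, 0, 0, 0, 0]]]'

```text
t: 5.75
tcp_pos: [0.623, -0.2855, 0.1183]
orientation: [[-0.0, 0.997, 0.074], [0.0, 0.074, -0.997], [-1.0, -0.0, -0.0]]
force: [1.0, 0.0, -2.7]
finger_gap: 0.595
```

```bash
python3 - <<'E'
from h import *
plan([.489,.1135,.17],4.2,40,maxstep=24)
E
```

```text
t 5.75 at [ 0.623  -0.2855  0.1183] yaw 4.231653597577801 d mm [-133.9766  398.991    51.7313] turn [ 0.0317 -0.0067  0.014 ] F [ 0.9517  0.0259 -2.7067] gap 54.29463175026577
[40,-0.11,-0.23,-0.91,0.0,-0.0,0.0], [40,-0.11,-0.23,-0.91,0.0,-0.0,0.0], [40,-0.11,-0.23,-0.91,0.0,-0.0,0.0], [40,-0.11,-0.23,-0.91,0.0,-0.0,0.0], [40,-0.11,-0.23,-0.91,0.0,-0.0,0.0],
[40,-0.11,-0.23,-0.91,0.0,-0.0,0.0], [40,-0.11,-0.23,-0.91,0.0,-0.0,0.0], [40,-0.11,-0.23,-0.91,0.0,-0.0,0.0], [40,-0.11,-0.23,-0.91,0.0,-0.0,0.0], [40,-0.11,-0.23,-0.91,0.0,-0.0,0.0],
[40,-0.11,-0.23,-0.91,0.0,-0.0,0.0], [40,-0.11,-0.23,-0.91,0.0,-0.0,0.0], [40,-0.11,-0.23,-0.91,0.0,-0.0,0.0], [40,-0.11,-0.23,-0.91,0.0,-0.0,0.0], [40,-0.11,-0.23,-0.91,0.0,-0.0,0.0],
[40,-0.11,-0.23,-0.91,0.0,-0.0,0.0], [40,-0.11,-0.23,-0.91,0.0,-0.0,0.0], [40,-0.11,-0.23,-0.91,0.0,-0.0,0.0],
```

Request:
move_arm --plan '[[[40, -0.6, -0.2, -0.9, 0, 0, 0], [40, -0.6, -0.2, -0.9, 0, 0, 0], [40, -0.6, -0.2, -0.9, 0, 0, 0], [40, -0.3, -0.2, -0.9, 0, 0, 0], [40, 0, -0.2, -0.9, 0, 0, 0]]]'

```text
t: 6.17
tcp_pos: [0.5903, -0.1746, 0.1717]
orientation: [[0.003, 0.997, 0.074], [-0.001, 0.074, -0.997], [-1.0, 0.003, 0.001]]
force: [0.5, -0.3, -2.3]
finger_gap: 0.601
```

Request:
move_arm --plan '[[[40, 0, -0.25, -0.9, 0, 0, 0], [40, 0, -0.25, -0.9, 0, 0, 0], [40, 0, -0.25, -0.9, 0, 0, 0], [40, 0, -0.25, -0.9, 0, 0, 0], [40, 0, -0.25, -0.9, 0, 0, 0]]]'

```text
t: 6.58
tcp_pos: [0.5498, -0.0644, 0.1696]
orientation: [[0.0, 0.997, 0.074], [-0.0, 0.074, -0.997], [-1.0, 0.0, 0.0]]
force: [0.2, -0.4, -2.4]
finger_gap: 0.598
```

Request:
move_arm --plan '[[[40, 0, -0.25, -0.7, 0, 0, 0], [40, 0, -0.25, -0.6, 0, 0, 0], [40, 0, -0.2, -0.5, 0, 0, 0], [40, 0, 0, 0, 0, 0, 0], [40, 0, 0, 0, 0, 0, 0]]]'

```text
t: 7.0
tcp_pos: [0.5298, -0.0216, 0.1694]
orientation: [[0.0, 0.997, 0.075], [-0.0, 0.075, -0.997], [-1.0, 0.0, 0.0]]
force: [0.6, -0.3, -3.2]
finger_gap: 0.599
```

```bash
python3 - <<'E'
from h import *
wsnap("3")
plan([.489,.1135,.17],4.2,40,maxstep=24)
E
```

```text
t 7.05 at [ 0.5301 -0.022   0.1694] yaw 4.251987652480393 d mm [-41.13   135.5281   0.623 ] turn [ 0.052   0.0129 -0.0355] F [ 0.5078  0.6339 -2.1988] gap 54.56674677705899
[40,-0.00,-0.21,-0.92,0.0,0.0,-0.0], [40,-0.00,-0.21,-0.92,0.0,0.0,-0.0], [40,-0.00,-0.21,-0.92,0.0,0.0,-0.0], [40,-0.00,-0.21,-0.92,0.0,0.0,-0.0], [40,-0.00,-0.21,-0.92,0.0,0.0,-0.0],
[40,-0.00,-0.21,-0.92,0.0,0.0,-0.0],
```

View pics/w3.png

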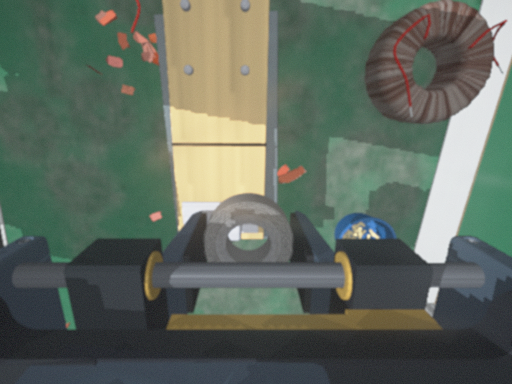

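```bash
python3 - <<'E'
from h import *
p=cv2.imread("pics/w3.png")
cv2.imwrite("pics/w3a.png",cv2.resize(p[0:160,150:285],None,fx=4,fy=3.7*1,interpolation=cv2.INTER_CUBIC))
cv2.imwrite("pics/w3b.png",cv2.resize(p[180:275,180:315],None,fx=5,fy=5,interpolation=cv2.INTER_CUBIC))
E
```

```text
(no output)
```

View pics/w3a.png

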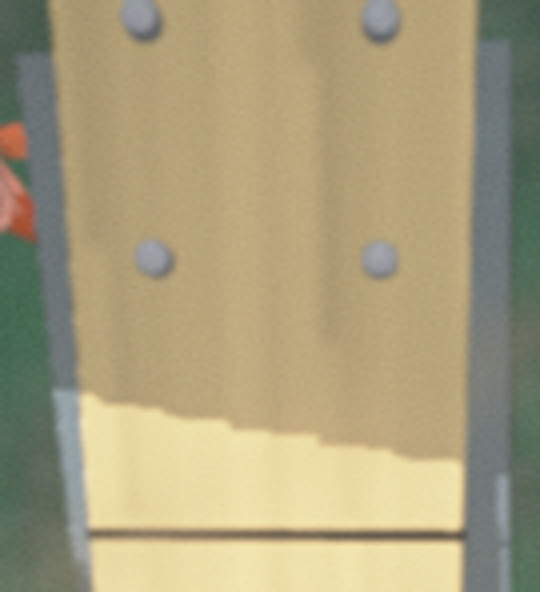

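View pics/w3b.png

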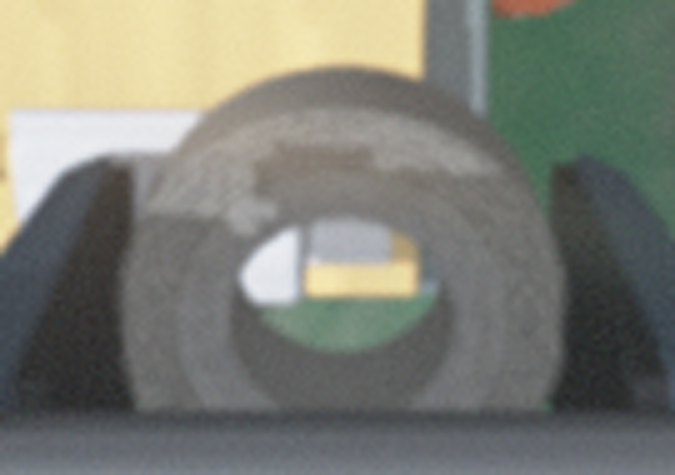

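```bash
python3 - <<'E'
from h import *
A=lambda X,Y:((X+.5)/4-.5+150,(Y+.5)/3.7-.5)
B=lambda X,Y:((X+.5)/5-.5+180,(Y+.5)/5-.5+180)
P=np.array([wray("3",A(*q),.08) for q in [(142,15),(382,15),(155,258),(380,258)]]);print(P,P.mean(0))
L=np.array([wray("3",A(*q),.072) for q in [(90,534),(463,534)]]);print("line",L,L.mean(0))
E=np.array([wray("3",A(*q),.062) for q in [(18,56),(508,43)]]);print("edge",E,E.mean(0))
print("stand right side",[wray("3",A(*q),.062) for q in [(508,43),(503,590)]], "left",[wray("3",A(*q),.062) for q in [(18,56),(83,565)]])
f=np.load("w3.npz");tp=f['tp'];zt=tp[2]+.0156
for q in [(128,300),(562,300),(345,110),(230,310),(450,310),(341,200)]:
    w=wray("3",B(*q),zt);print(q,f['R'].T@(w-tp)*1000)
E
```

```text
[[0.4671 0.1376 0.08  ]
 [0.5159 0.1412 0.08  ]
 [0.4704 0.0884 0.08  ]
 [0.5189 0.092  0.08  ]] [0.4931 0.1148 0.08  ]
line [[0.454  0.0221 0.072 ]
 [0.5432 0.0286 0.072 ]] [0.4986 0.0253 0.072 ]
edge [[0.436  0.1326 0.062 ]
 [0.5432 0.1432 0.062 ]] [0.4896 0.1379 0.062 ]
stand right side [array([0.5432, 0.1432, 0.062 ]), array([0.5554, 0.0131, 0.062 ])] left [array([0.436 , 0.1326, 0.062 ]), array([0.4495, 0.0122, 0.062 ])]
(128, 300) [-15.6133 -25.8595  -3.9857]
(562, 300) [-15.5874  27.5075  -3.9261]
(345, 110) [-15.6051   0.8451 -28.5775]
(230, 310) [-15.607  -13.3484  -2.6171]
(450, 310) [-15.5938  13.7653  -2.587 ]
(341, 200) [-15.6032   0.3554 -17.1728]
```

Request:
move_arm --plan '[[[40, 0, -0.2, -0.9, 0, 0, 0], [40, 0, -0.2, -0.9, 0, 0, 0], [40, 0.3, -0.2, -0.9, 0, 0, 0], [40, 0.6, -0.2, -0.5, 0, 0, 0], [40, 0.6, 0, 0, 0, 0, 0]]]'

```text
t: 7.47
tcp_pos: [0.5039, 0.0576, 0.1315]
orientation: [[0.001, 0.997, 0.074], [0.0, 0.074, -0.997], [-1.0, 0.001, -0.0]]
force: [-0.4, -0.1, -2.0]
finger_gap: 0.6
```

Request:
move_arm --plan '[[[40, 0.5, 0, 0, 0, 0, 0], [40, 0, 0, 0, 0, 0, 0], [40, 0, 0, 0, 0, 0, 0]]]'

```text
t: 7.72
tcp_pos: [0.5041, 0.056, 0.1188]
orientation: [[-0.001, 0.997, 0.073], [-0.0, 0.073, -0.997], [-1.0, -0.001, 0.0]]
force: [0.8, 1.1, -2.2]
finger_gap: 0.598
```

```bash
python3 - <<'E'
from h import *
wsnap("4")
plan([.4915,.114,.1],4.2,40,maxstep=24)
p=cv2.imread("pics/w4.png")
cv2.imwrite("pics/w4c.png",cv2.resize(p[60:275,140:340],None,fx=3,fy=2.75,interpolation=cv2.INTER_CUBIC))
E
```

```text
t 7.77 at [0.5046 0.056  0.1194] yaw 4.188369738539078 d mm [-13.0629  58.0115 -19.3866] turn [-0.0116  0.0024 -0.0083] F [-0.087   0.9107 -2.6835] gap 54.74080574604166
[40,0.26,-0.12,-0.78,-0.0,0.0,-0.0], [40,0.26,-0.12,-0.78,-0.0,0.0,-0.0], [40,0.26,-0.12,-0.78,-0.0,0.0,-0.0],
```

View pics/w4c.png

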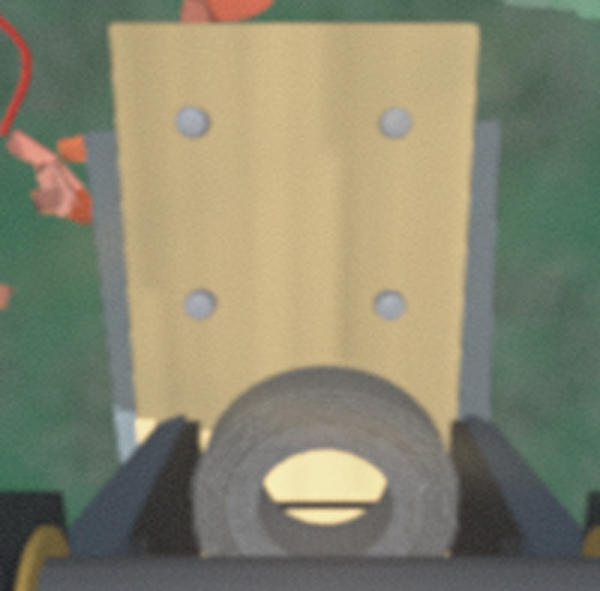

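```bash
python3 - <<'E'
from h import *
A=lambda X,Y:((X+.5)/3-.5+140,(Y+.5)/2.75-.5+60)
P=np.array([wray("4",A(*q),.08) for q in [(192,121),(396,121),(200,303),(390,303)]]);n=P.mean(0);print(P,n)
E=np.array([wray("4",A(*q),.062) for q in [(86,132),(499,121)]]);print("edge",E,E.mean(0))
f=np.load("w4.npz");tp=f['tp'];zt=tp[2]+.0156
print("nest in tool",f['R'].T@(n-tp)*1000)
for q in [(193,490),(459,490),(326,396)]:
    w=wray("4",A(*q),zt);print(q,f['R'].T@(w-tp)*1000)
E
```

```text
[[0.4666 0.1382 0.08  ]
 [0.5154 0.1417 0.08  ]
 [0.4699 0.0897 0.08  ]
 [0.5185 0.0932 0.08  ]] [0.4926 0.1157 0.08  ]
edge [[0.4361 0.1334 0.062 ]
 [0.5436 0.1441 0.062 ]] [0.4899 0.1387 0.062 ]
nest in tool [ 38.8166  -7.0983 -60.4319]
(193, 490) [-15.5738 -26.5496  -5.1387]
(459, 490) [-15.628   27.8585  -5.1169]
(326, 396) [-15.6022   0.6869 -27.281 ]
```

Request:
move_arm --plan '[[[40, 0.2, -0.12, -0.8, 0, 0, 0], [40, 0.2, -0.12, -0.8, 0, 0, 0], [40, 0.2, -0.12, -0.8, 0, 0, 0], [40, 0, 0, 0, 0, 0, 0], [40, 0, 0, 0, 0, 0, 0]]]'

```text
t: 8.18
tcp_pos: [0.4911, 0.116, 0.1047]
orientation: [[0.001, 0.997, 0.075], [0.0, 0.075, -0.997], [-1.0, 0.001, -0.0]]
force: [0.4, -0.4, -2.1]
finger_gap: 0.601
```

```bash
python3 - <<'E'
from h import *
st=r.get_state();print(st['tcp_pos'],st['t'])
p,d=get_image("scene");cv2.imwrite("pics/s5.png",cv2.resize(p[150:250,190:310,::-1],None,fx=6,fy=6,interpolation=cv2.INTER_CUBIC))
p,d=get_image("top");cv2.imwrite("pics/t5.png",cv2.resize(p[165:240,190:310,::-1],None,fx=6,fy=6,interpolation=cv2.INTER_CUBIC))
wsnap("5");p=cv2.imread("pics/w5.png");cv2.imwrite("pics/w5c.png",cv2.resize(p[80:275,140:340],None,fx=3,fy=3,interpolation=cv2.INTER_CUBIC))
E
```

```text
[0.4911 0.116  0.1047] 8.1833
```

View pics/s5.png

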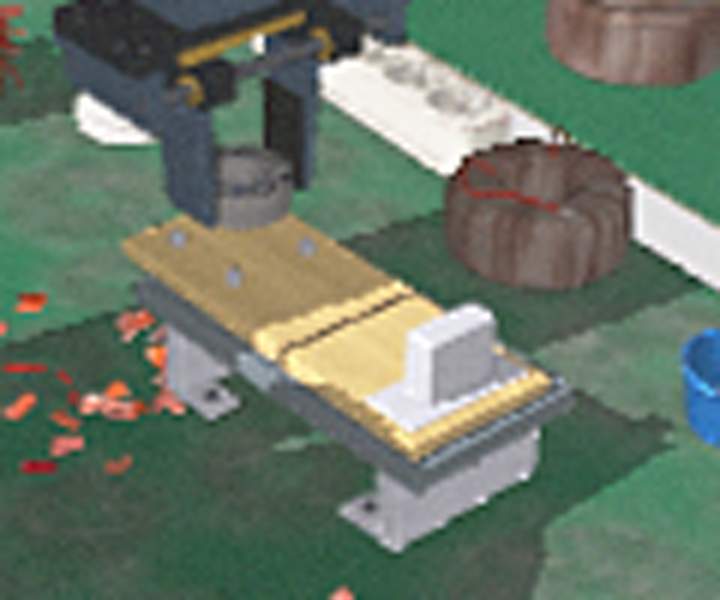

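View pics/t5.png

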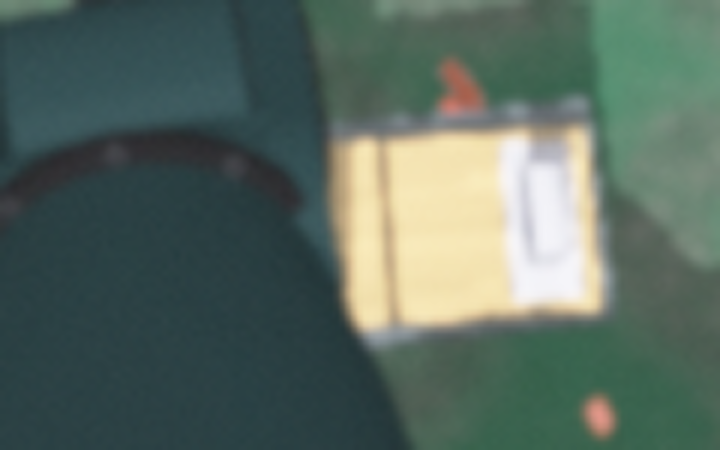

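View pics/w5c.png

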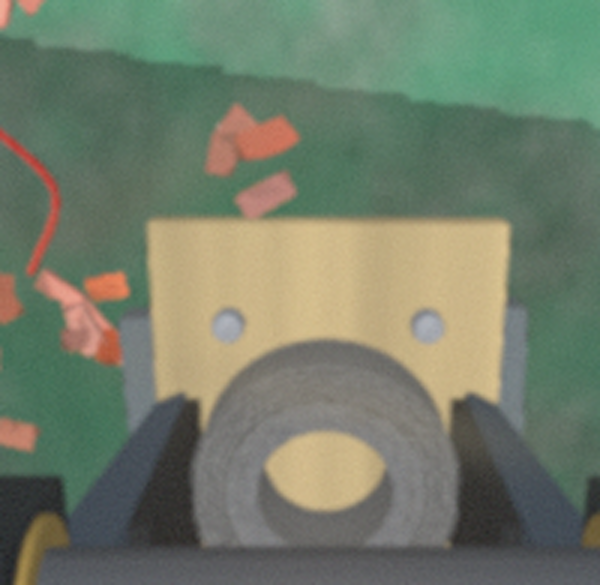

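```bash
python3 - <<'E'
from h import *
A=lambda X,Y:((X+.5)/3-.5+140,(Y+.5)/3-.5+80)
f=np.load("w5.npz");tp=f['tp'];print(tp)
P=np.array([wray("5",A(*q),.08) for q in [(228,323),(428,323)]]);m=P.mean(0);print(P,"tool",f['R'].T@(m-tp)*1000)
for q in [(326,370),(193,470),(459,470)]:
    w=wray("5",A(*q),tp[2]+.0156);print(q,f['R'].T@(w-tp)*1000)
# hole inner top rim front/back
S=lambda X,Y:((X+.5)/6-.5+190,(Y+.5)/6-.5+150)
pins=np.array([ray("scene",S(*q),.08) for q in [(178,237),(233,274),(308,245)]]);print(pins,"nest",(pins[0]+pins[2])/2)
z=tp[2]-.0044
print("bottom rim",ray("scene",S(252,228),z)," right",ray("scene",S(294,200),z))
# expected
c=camera_info("scene");
def pr(X):
    q=c["camera_matrix"]@(np.array(c["R"])@X+np.array(c["t"]));q=q[:2]/q[2];return ((q[0]-190+.5)*6-.5,(q[1]-150+.5)*6-.5)
a=np.linspace(0,2*np.pi,73)
C=np.array([pr(np.array([tp[0]+.0285*np.cos(t),tp[1]+.0285*np.sin(t),z])) for t in a]);print("pred bottom rim maxY",C[C[:,1].argmax()],"maxX",C[C[:,0].argmax()])
print("nest tip pred .490,.1135", pr(np.array([.49,.1135,.08])))
E
```

```text
[0.4914 0.1153 0.1047]
[[0.4663 0.1396 0.08  ]
 [0.515  0.1432 0.08  ]] tool [ 24.7121   1.1789 -26.0988]
(326, 370) [-15.5977   0.6872 -27.7045]
(193, 470) [-15.6322 -26.4915  -6.1951]
(459, 470) [-15.5656  27.8234  -6.1148]
[[0.4633 0.1348 0.08  ]
 [0.4671 0.0868 0.08  ]
 [0.5163 0.0885 0.08  ]] nest [0.4898 0.1116 0.08  ]
bottom rim [0.4826 0.0919 0.1003]  right [0.5175 0.1035 0.1003]
pred bottom rim maxY [239.8264 232.149 ] maxX [294.5995 204.9773]
nest tip pred .490,.1135 (np.float64(241.24141533830863), np.float64(239.3920651106027))
```

Request:
move_arm --plan '[[[40, 0.4, 0, 0, 0, 0, 0], [40, 0.2, 0, 0, 0, 0, 0], [40, 0, 0, 0, 0, 0, 0], [40, 0, 0, 0, 0, 0, 0]]]'

```text
t: 8.67
tcp_pos: [0.4902, 0.1153, 0.0883]
orientation: [[-0.001, 0.997, 0.073], [-0.0, 0.073, -0.997], [-1.0, -0.001, 0.0]]
force: [0.4, 0.6, -2.2]
finger_gap: 0.595
```

```bash
python3 - <<'E'
from h import *
st=r.get_state();print(st['tcp_pos'],st['t'],st['force'])
ims=[get_image("scene")[0] for _ in range(4)]
p=np.mean(ims,0).astype(np.uint8);cv2.imwrite("pics/s6.png",cv2.resize(p[170:210,200:255,::-1],None,fx=14,fy=14,interpolation=cv2.INTER_CUBIC))
wsnap("6");p=cv2.imread("pics/w6.png");cv2.imwrite("pics/w6c.png",cv2.resize(p[120:265,180:320],None,fx=4,fy=4,interpolation=cv2.INTER_CUBIC))
E
```

```text
[0.4902 0.1153 0.0883] 8.6667 [ 0.3826  0.5825 -2.2197]
```

View pics/s6.png

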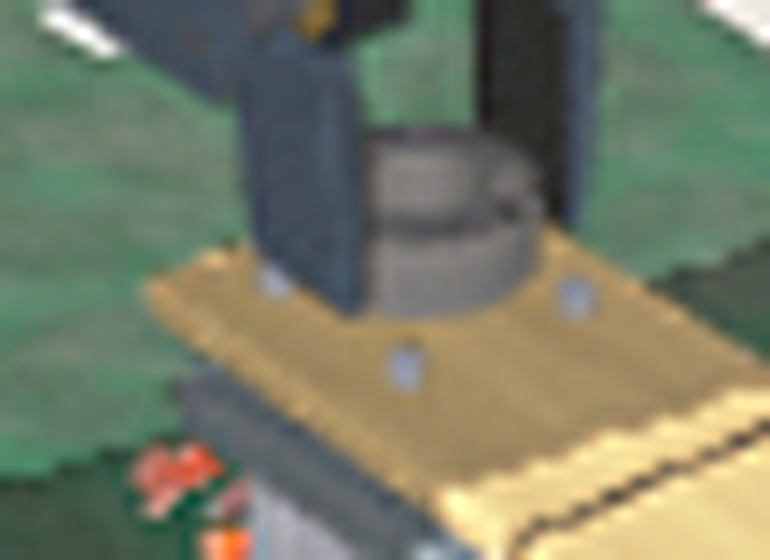

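View pics/w6c.png

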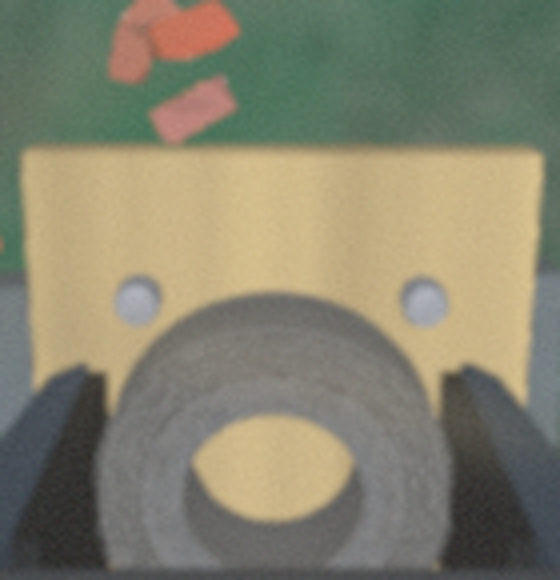

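```bash
python3 - <<'E'
from h import *
from scipy.optimize import least_squares
S=lambda X,Y:((X+.5)/14-.5+200,(Y+.5)/14-.5+170)
pins=np.array([ray("scene",S(*q),.08) for q in [(405,353),(577,285)]]);print(pins)
a=np.deg2rad(94.2);ex=np.array([np.cos(a),np.sin(a)])
print("nest",pins[:,:2].mean(0)+ex*.02475)
z=.0883-.0044
W=np.array([ray("scene",S(*q),z)[:2] for q in [(370,312),(400,319),(430,319),(470,313),(510,293),(538,262)]])
print(W)
for R in (.028,.029):
    s=least_squares(lambda c:np.linalg.norm(W-c,axis=1)-R,[.49,.115]);print(R,s.x,s.fun)
A=lambda X,Y:((X+.5)/4-.5+180,(Y+.5)/4-.5+120)
f=np.load("w6.npz");tp=f['tp']
for q in [(138,299),(425,299)]: print("pin tool",f['R'].T@(wray("6",A(*q),.08)-tp)*1000)
V=[]
# outer lower rim silhouette back (bottom) and top rim
for q in [(275,325),(98,490),(450,490)]:
    print(q,f['R'].T@(wray("6",A(*q),tp[2]+.0156)-tp)*1000)
print("bottom rim back",f['R'].T@(wray("6",A(275,292),tp[2]-.0044)-tp)*1000)
print("hole bottom rim: ",[f['R'].T@(wray("6",A(*q),tp[2]-.0044)-tp)*1000 for q in [(275,522),(275,413)]],[f['R'].T@(wray("6",A(*q),tp[2]+.0156)-tp)*1000 for q in [(275,413),(275,380)]])
E
```

```text
[[0.4688 0.0892 0.08  ]
 [0.5177 0.0914 0.08  ]]
nest [0.4915 0.115 ]
[[0.4685 0.103 ]
 [0.4725 0.0967]
 [0.4781 0.0928]
 [0.487  0.0899]
 [0.4994 0.0919]
 [0.5125 0.0996]]
0.028 [0.4912 0.118 ] [-0.0008  0.0004  0.0004  0.0004 -0.0007  0.0001]
0.029 [0.4913 0.1192] [-0.0011  0.0004  0.0005  0.0006 -0.0006 -0.0002]
pin tool [  9.0527 -22.5095 -25.5218]
pin tool [  9.0619  26.1401 -25.4673]
(275, 325) [-15.5996   0.7131 -29.0259]
(98, 490) [-15.605  -26.6014  -2.2712]
(450, 490) [-15.5947  27.6584  -2.219 ]
bottom rim back [  4.4004   0.7175 -28.1249]
hole bottom rim:  [array([ 4.4   ,  0.6756, 14.0332]), array([ 4.4002,  0.6961, -6.6155])] [array([-15.5997,   0.6992, -15.0473]), array([-15.5997,   0.7045, -20.3684])]
```

Request:
move_arm --plan '[[[40, 0, 0.03, 0, 0, 0, 0], [40, 0.12, 0, 0, 0, 0, 0], [40, 0.12, 0, 0, 0, 0, 0], [40, 0, 0, 0, 0, 0, 0]]]'

```text
t: 9.25
tcp_pos: [0.491, 0.1156, 0.0823]
orientation: [[-0.001, 0.997, 0.074], [-0.0, 0.074, -0.997], [-1.0, -0.001, 0.0]]
force: [0.7, -0.3, -2.4]
finger_gap: 0.596
```

```bash
python3 - <<'E'
from h import *
st=r.get_state();print(st['tcp_pos'],st['t'],st['force'])
E
```

```text
[0.491  0.1156 0.0823] 9.25 [ 0.687  -0.3255 -2.4092]
```

Request:
move_arm --plan '[[[40, 0.1, 0, 0, 0, 0, 0], [40, 0.06, 0, 0, 0, 0, 0], [40, 0, 0, 0, 0, 0, 0]]]'

```text
t: 9.5
tcp_pos: [0.4911, 0.1157, 0.0785]
orientation: [[-0.001, 0.997, 0.074], [-0.0, 0.074, -0.997], [-1.0, -0.001, 0.0]]
force: [0.2, -0.2, -2.3]
finger_gap: 0.596
```

```bash
python3 - <<'E'
from h import *
st=r.get_state();print(st['tcp_pos'],st['t'],st['force'])
E
```

```text
[0.4911 0.1157 0.0785] 9.5 [ 0.174  -0.2421 -2.2611]
```

Request:
move_arm --plan '[[[40, 0.04, 0, 0, 0, 0, 0], [40, 0.03, 0, 0, 0, 0, 0], [40, 0, 0, 0, 0, 0, 0]]]'

```text
t: 9.75
tcp_pos: [0.4913, 0.1157, 0.0771]
orientation: [[-0.0, 0.997, 0.074], [-0.0, 0.074, -0.997], [-1.0, -0.0, 0.0]]
force: [0.5, -0.0, -2.9]
finger_gap: 0.599
```

```bash
python3 - <<'E'
from h import *
st=r.get_state();print(st['tcp_pos'],st['t'],st['force'])
wsnap("7");p=cv2.imread("pics/w7.png");cv2.imwrite("pics/w7c.png",cv2.resize(p[120:265,180:320],None,fx=4,fy=4,interpolation=cv2.INTER_CUBIC))
E
```

```text
[0.4913 0.1157 0.0771] 9.75 [ 0.5041 -0.0294 -2.8611]
```

View pics/w7c.png

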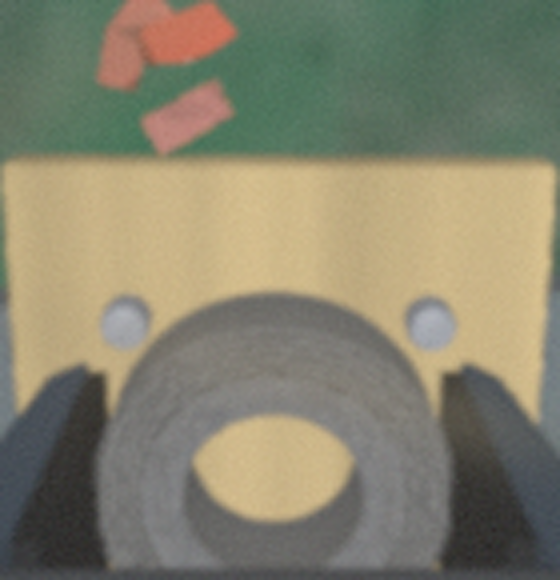

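Request:
move_arm --plan '[[[40, 0.03, 0, 0, 0, 0, 0], [40, 0, 0, 0, 0, 0, 0], [62, 0, 0, 0, 0, 0, 0], [66, 0, 0, 0, 0, 0, 0], [70, 0, 0, 0, 0, 0, 0]]]'

```text
t: 10.22
tcp_pos: [0.4915, 0.1157, 0.0766]
orientation: [[0.0, 0.997, 0.074], [0.0, 0.074, -0.997], [-1.0, 0.0, -0.0]]
force: [-0.6, -0.3, -0.8]
finger_gap: 0.756
```

Request:
move_arm --plan '[[[80, 0, 0, 0, 0, 0, 0], [91, 0, 0, 0, 0, 0, 0], [91, 0, 0, 0, 0, 0, 0], [91, -0.3, 0, 0, 0, 0, 0], [91, -0.7, 0, 0, 0, 0, 0]]]'

```text
t: 10.63
tcp_pos: [0.4901, 0.1155, 0.1005]
orientation: [[-0.003, 0.997, 0.074], [-0.001, 0.074, -0.997], [-1.0, -0.003, 0.0]]
force: [-0.8, -0.0, -0.4]
finger_gap: 0.997
```

Request:
move_arm --plan '[[[91, -1, 0, 0, 0, 0, 0], [91, -1, 0, 0, 0, 0, 0], [91, -1, 0, 0.5, 0, 0, 0], [91, -0.5, 0, 1, 0, 0, 0], [91, 0, 0, 1, 0, 0, 0]]]'

```text
t: 11.05
tcp_pos: [0.4975, 0.0532, 0.1926]
orientation: [[0.005, 0.997, 0.075], [0.0, 0.075, -0.997], [-1.0, 0.005, 0.0]]
force: [0.7, 0.4, 0.2]
finger_gap: 0.996
```

```bash
python3 - <<'E'
from h import *
wsnap("8")
plan([.503,-.052,.17],-85.8,91,maxstep=24)
E
```

```text
t 11.1 at [0.4971 0.0501 0.1913] yaw 4.267617448942655 d mm [   5.8935 -102.0783  -21.2786] turn [90.0674 -0.1209 -0.196 ] F [-0.5954 -0.4748 -1.1101] gap 91.1069842051171
[91,0.07,-0.01,0.31,6.9,-0.0,-0.0], [91,0.07,0.03,0.31,6.9,-0.0,-0.0], [91,0.07,0.07,0.31,6.9,-0.0,-0.0], [91,0.07,0.11,0.30,6.9,-0.0,-0.0], [91,0.07,0.14,0.28,6.9,-0.0,-0.0],
[91,0.07,0.17,0.26,6.9,-0.0,-0.0], [91,0.07,0.20,0.24,6.9,-0.0,-0.0], [91,0.07,0.23,0.21,6.9,-0.0,-0.0], [91,0.07,0.26,0.18,6.9,-0.0,-0.0], [91,0.07,0.28,0.15,6.9,-0.0,-0.0],
[91,0.07,0.29,0.12,6.9,-0.0,-0.0], [91,0.07,0.30,0.08,6.9,-0.0,-0.0], [91,0.07,0.31,0.04,6.9,-0.0,-0.0],
```

View pics/w8.png

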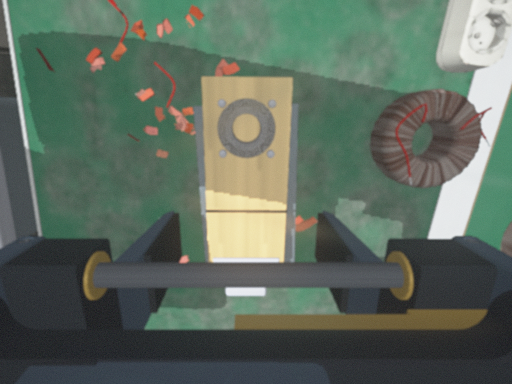

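```bash
python3 - <<'E'
from h import *
plan([.502,-.051,.14],4.2,91,n=5)
E
```

```text
t 11.1 at [0.4971 0.0501 0.1913] yaw 4.267617448942655 d mm [   4.8935 -101.0783  -51.2786] turn [ 0.0675  0.0478 -0.2017] F [-0.5954 -0.4748 -1.1101] gap 91.1069842051171
[91,0.41,-0.02,0.81,0.0,0.0,-0.0], [91,0.41,-0.02,0.81,0.0,0.0,-0.0], [91,0.41,-0.02,0.81,0.0,0.0,-0.0], [91,0.41,-0.02,0.81,0.0,0.0,-0.0], [91,0.41,-0.02,0.81,0.0,0.0,-0.0],
```

Request:
move_arm --plan '[[[91, 0.4, 0, 0.8, 0, 0, 0], [91, 0.4, 0, 0.8, 0, 0, 0], [91, 0.4, 0, 0.8, 0, 0, 0], [91, 0.4, 0, 0.8, 0, 0, 0], [91, 0.4, 0, 0.8, 0, 0, 0]]]'

```text
t: 11.52
tcp_pos: [0.5033, -0.0473, 0.139]
orientation: [[0.0, 0.997, 0.074], [-0.0, 0.074, -0.997], [-1.0, 0.0, 0.0]]
force: [-0.7, 0.4, -0.5]
finger_gap: 0.997
```

Request:
move_arm --plan '[[[91, 0, 0, 0, 0, 0, 0], [91, 0, 0, 0, 0, 0, 0]]]'

```text
t: 11.68
tcp_pos: [0.5031, -0.0469, 0.1389]
orientation: [[-0.001, 0.997, 0.072], [0.0, 0.072, -0.997], [-1.0, -0.001, -0.0]]
force: [0.5, 0.7, -0.8]
finger_gap: 0.997
```

```bash
python3 - <<'E'
from h import *
wsnap("9")
p,d=get_image("scene");cv2.imwrite("pics/s9.png",cv2.resize(p[150:250,190:310,::-1],None,fx=6,fy=6,interpolation=cv2.INTER_CUBIC))
plan([.502,-.051,.08],4.2,91,n=5)
E
```

```text
t 11.78 at [ 0.5035 -0.046   0.1395] yaw 4.223405598605004 d mm [ -1.4631  -5.0147 -59.4646] turn [ 0.0234 -0.0001 -0.0232] F [ 0.4758 -0.3953  0.5405] gap 90.8262617103459
[91,0.48,-0.01,0.04,0.0,-0.0,-0.0], [91,0.48,-0.01,0.04,0.0,-0.0,-0.0], [91,0.48,-0.01,0.04,0.0,-0.0,-0.0], [91,0.48,-0.01,0.04,0.0,-0.0,-0.0], [91,0.48,-0.01,0.04,0.0,-0.0,-0.0],
```

View pics/w9.png

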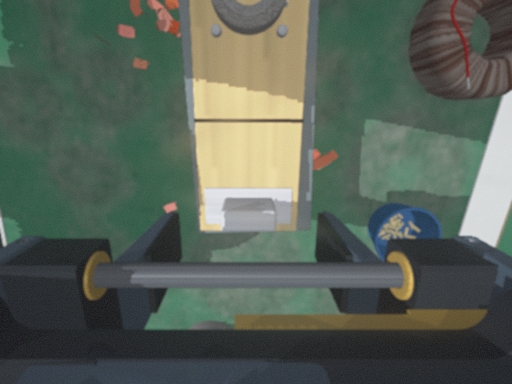

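View pics/s9.png

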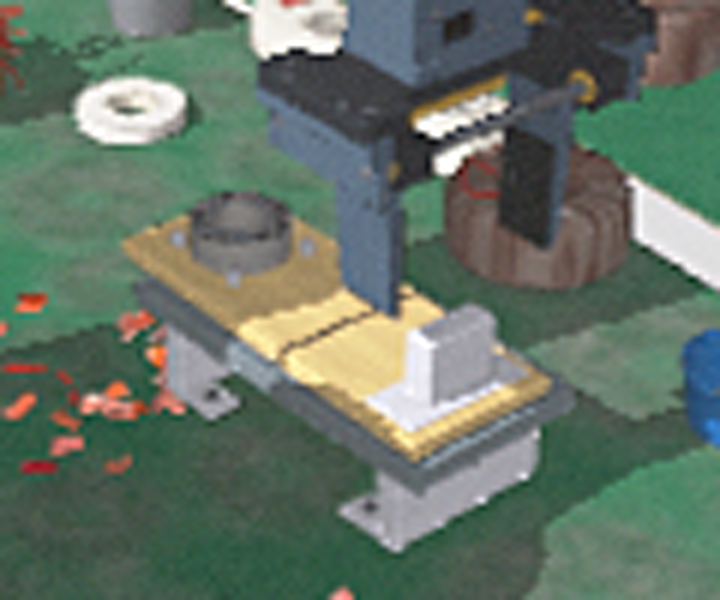

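```bash
python3 - <<'E'
from h import *
p=cv2.imread("pics/w9.png");cv2.imwrite("pics/w9c.png",cv2.resize(p[170:250,180:330],None,fx=5,fy=5,interpolation=cv2.INTER_CUBIC))
for z in (.11,.072):
  for q in [(222,200),(277,200),(222,228),(278,228)]: print(z,q,wray("9",q,z))
print(wproj("9",[.5022,-.0505,.11]),wproj("9",[.5022,-.0505,.072]))
E
```

```text
0.11 (222, 200) [ 0.4827 -0.0333  0.11  ]
0.11 (277, 200) [ 0.5243 -0.0304  0.11  ]
0.11 (222, 228) [ 0.4837 -0.0563  0.11  ]
0.11 (278, 228) [ 0.5274 -0.0532  0.11  ]
0.072 (222, 200) [ 0.4798 -0.046   0.072 ]
0.072 (277, 200) [ 0.5293 -0.0425  0.072 ]
0.072 (222, 228) [ 0.481  -0.0734  0.072 ]
0.072 (278, 228) [ 0.5329 -0.0697  0.072 ]
[246.0842 222.6647] [246.4387 206.3474]
```

View pics/w9c.png

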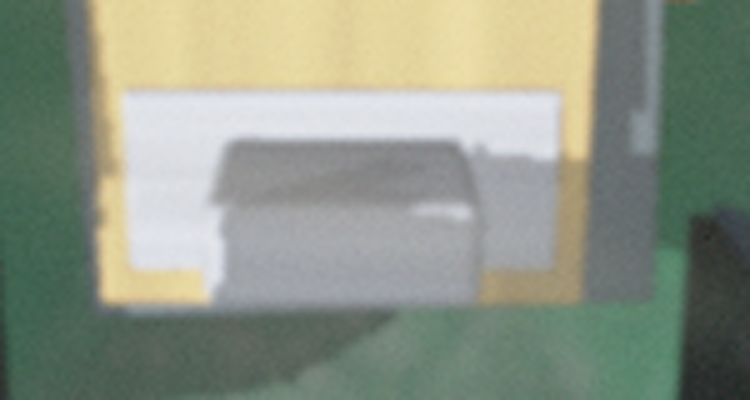

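Request:
move_arm --plan '[[[91, 0.5, 0, 0.05, 0, 0, 0], [91, 0.5, 0, 0.05, 0, 0, 0], [91, 0.5, 0, 0.05, 0, 0, 0], [91, 0.5, 0, 0.05, 0, 0, 0], [91, 0.3, 0, 0, 0, 0, 0]]]'

```text
t: 12.2
tcp_pos: [0.5036, -0.0506, 0.081]
orientation: [[-0.0, 0.997, 0.075], [0.0, 0.075, -0.997], [-1.0, -0.0, -0.0]]
force: [0.6, -0.5, 0.2]
finger_gap: 0.996
```

Request:
move_arm --plan '[[[80, 0, 0, 0, 0, 0, 0], [70, 0, 0, 0, 0, 0, 0], [60, 0, 0, 0, 0, 0, 0]]]'

```text
t: 12.45
tcp_pos: [0.5042, -0.0511, 0.0822]
orientation: [[0.001, 0.997, 0.074], [-0.0, 0.074, -0.997], [-1.0, 0.001, 0.0]]
force: [0.1, 0.6, 1.2]
finger_gap: 0.813
```

```bash
python3 - <<'E'
from h import *
plan([.502,-.051,.08],4.2,91,n=1)
p,d=get_image("scene");cv2.imwrite("pics/s10.png",cv2.resize(p[150:250,190:310,::-1],None,fx=6,fy=6,interpolation=cv2.INTER_CUBIC))
E
```

```text
t 12.45 at [ 0.5042 -0.0511  0.0822] yaw 4.25815714854559 d mm [-2.1812  0.0792 -2.2207] turn [ 0.0582  0.0124 -0.0519] F [0.1216 0.5708 1.2013] gap 74.13991848443783
[91,0.09,-0.09,-0.01,0.1,0.0,-0.1],
```

View pics/s10.png

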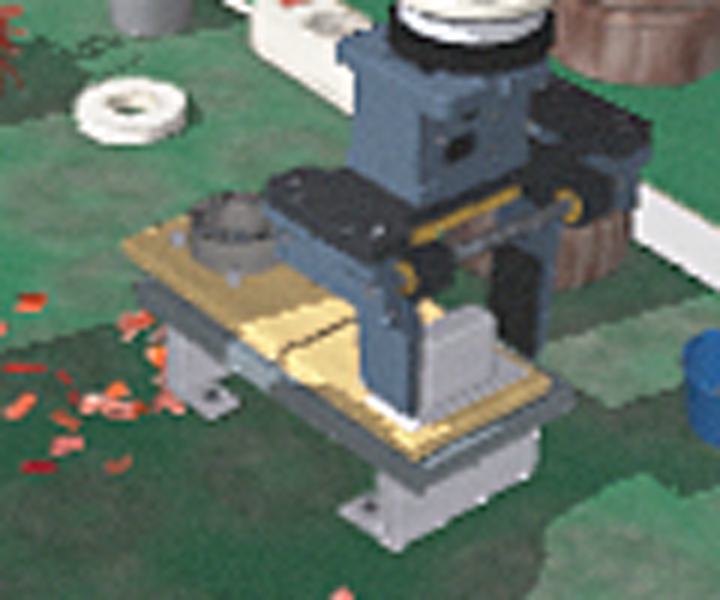

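Fingers straddle the lug. Close.

Request:
move_arm --plan '[[[55, 0.05, 0, 0, 0, 0, 0], [50, 0, 0, 0, 0, 0, 0], [45, 0, 0, 0, 0, 0, 0], [40, 0, 0, 0, 0, 0, 0], [30, 0, 0, 0, 0, 0, 0]]]'

```text
t: 12.92
tcp_pos: [0.5037, -0.0513, 0.0803]
orientation: [[0.0, 0.997, 0.074], [0.0, 0.074, -0.997], [-1.0, 0.0, -0.0]]
force: [-0.6, 0.3, 2.3]
finger_gap: 0.479
```

Request:
move_arm --plan '[[[30, 0, 0, 0, 0, 0, 0], [30, 0, 0, 0, 0, 0, 0], [30, 0, 0, 0, 0, 0, 0]]]'

```text
t: 13.17
tcp_pos: [0.5038, -0.0514, 0.0803]
orientation: [[0.0, 0.997, 0.074], [-0.0, 0.074, -0.997], [-1.0, 0.0, 0.0]]
force: [-1.1, 0.0, 5.6]
finger_gap: 0.483
```

```bash
python3 - <<'E'
from h import *
s=r.get_state();print(s['tcp_pos'],s['force'],s['ft_torque'],s['finger_gap']*91.2)
wsnap("11");p=cv2.imread("pics/w11.png");cv2.imwrite("pics/w11c.png",cv2.resize(p[0:240,150:340],None,fx=3,fy=2.4,interpolation=cv2.INTER_CUBIC))
E
```

```text
[ 0.5038 -0.0514  0.0803] [-1.1127  0.0041  5.5971] [-0.053   0.3161  0.007 ] 44.027300108207406
```

View pics/w11c.png

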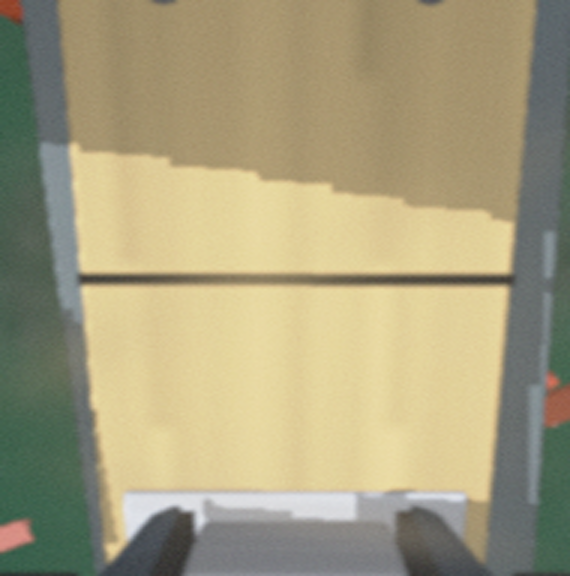

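Request:
move_arm --plan '[[[30, 0, 0, -0.2, 0, 0, 0], [30, 0, 0, -0.3, -0.2, 0, 0], [30, 0, 0, -0.3, -0.2, 0, 0], [30, 0, 0, -0.3, -0.2, 0, 0], [30, 0, 0, -0.2, 0, 0, 0]]]'

```text
t: 13.63
tcp_pos: [0.5013, -0.0181, 0.0803]
orientation: [[0.0, 0.996, 0.085], [-0.0, 0.085, -0.996], [-1.0, 0.0, 0.0]]
force: [0.4, -5.4, 5.0]
finger_gap: 0.48
```

```bash
python3 - <<'E'
from h import *
s=r.get_state();print(s['tcp_pos'],s['force'],s['ft_torque'],s['finger_gap']*91.2)
wsnap("12")
E
```

```text
[ 0.5013 -0.0181  0.0803] [ 0.4426 -5.3695  4.9737] [-0.9709  0.1439  0.0389] 43.797056377954675
```

View pics/w12.png

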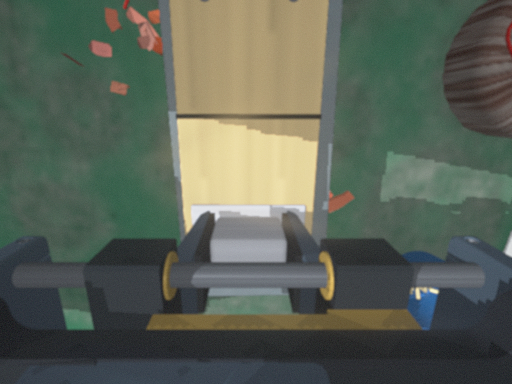

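Request:
move_arm --plan '[[[30, 0, 0, -0.3, -0.2, 0, 0], [30, 0, 0, -0.35, -0.2, 0, 0], [30, 0, 0, -0.35, -0.2, 0, 0], [30, 0, 0, -0.35, -0.2, 0, 0], [30, 0, 0, -0.25, 0, 0, 0]]]'

```text
t: 14.1
tcp_pos: [0.4976, 0.0219, 0.0803]
orientation: [[0.0, 0.995, 0.099], [-0.0, 0.099, -0.995], [-1.0, 0.0, 0.0]]
force: [1.0, -6.1, 5.7]
finger_gap: 0.48
```

```bash
python3 - <<'E'
from h import *
s=r.get_state();print(s['tcp_pos'],s['force'],s['ft_torque'],s['finger_gap']*91.2)
E
```

```text
[0.4976 0.0219 0.0803] [ 1.033  -6.0739  5.658 ] [-0.9762  0.123  -0.0016] 43.757632777318776
```

Request:
move_arm --plan '[[[30, 0, 0, -0.25, 0, 0, 0], [30, 0, 0, -0.3, 0, 0, 0], [30, 0, 0, -0.25, 0, 0, 0], [30, 0, 0, 0, 0, 0, 0], [30, 0, 0, 0, 0, 0, 0]]]'

```text
t: 14.52
tcp_pos: [0.4955, 0.0422, 0.0803]
orientation: [[0.0, 0.995, 0.099], [0.001, 0.099, -0.995], [-1.0, 0.0, -0.001]]
force: [-0.3, 5.4, 7.1]
finger_gap: 0.481
```

```bash
python3 - <<'E'
from h import *
s=r.get_state();print(s['tcp_pos'],s['force'],s['ft_torque'],s['finger_gap']*91.2)
wsnap("13");p=cv2.imread("pics/w13.png");cv2.imwrite("pics/w13c.png",cv2.resize(p[0:240,130:350],None,fx=3,fy=2.4,interpolation=cv2.INTER_CUBIC))
p,d=get_image("scene");cv2.imwrite("pics/s13.png",cv2.resize(p[150:250,190:310,::-1],None,fx=6,fy=6,interpolation=cv2.INTER_CUBIC))
E
```

```text
[0.4955 0.0422 0.0803] [-0.2677  5.4148  7.1313] [0.8566 0.1793 0.0356] 43.857825427842336
```

View pics/w13c.png

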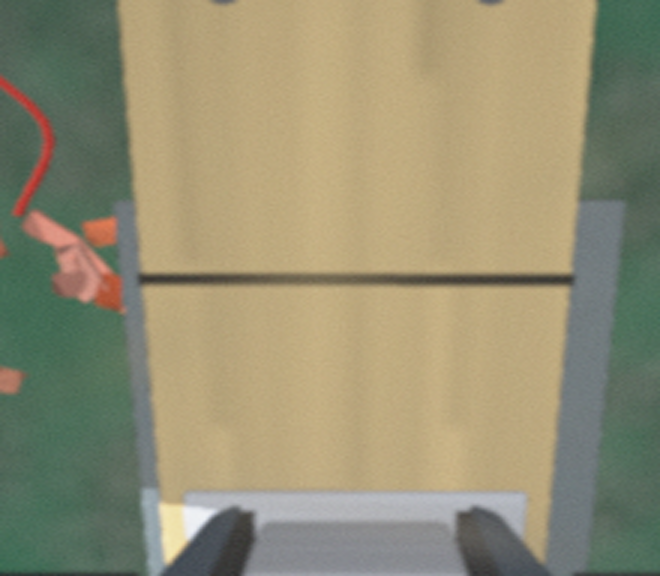

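View pics/s13.png

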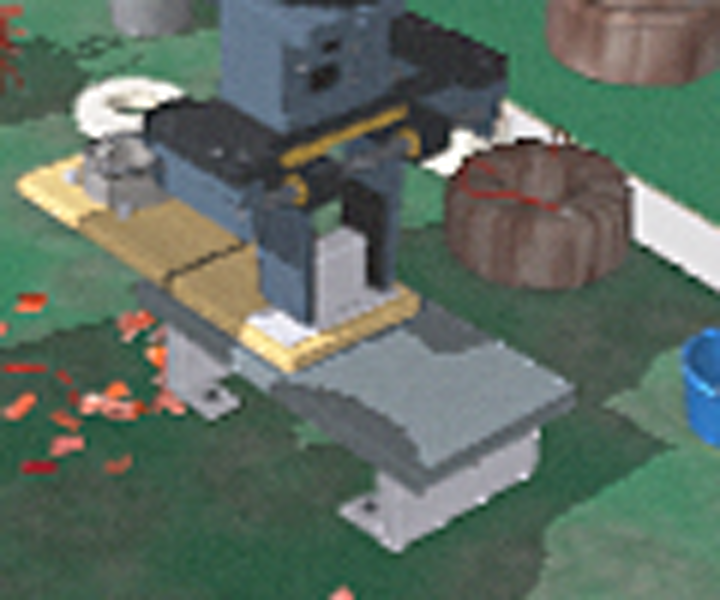

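```bash
cat > m.py <<'E'
from h import *
import sys
def rep(tag,A,line,edge):
    f=np.load(f"w{tag}.npz");tp=f['tp'];R=f['R']
    T=lambda w:R.T@(w-tp)*1000
    L=np.array([T(wray(tag,A(*q),.072)) for q in line]);E=np.array([T(wray(tag,A(*q),.062)) for q in edge])
    print("line",L.tolist(),"edge",E.tolist());l=L.mean(0);e=E.mean(0)
    print("edge-line tool y,z mm",(e-l)[1:], "slopes deg",[np.rad2deg(np.arctan2(q[1,2]-q[0,2],q[1,1]-q[0,1])) for q in (L,E)])
E
python3 - <<'E'
from m import *
rep("13",lambda X,Y:((X+.5)/3-.5+130,(Y+.5)/2.4-.5),[(139,279),(575,279)],[(115,202),(626,201)])
E
```

```text
line [[8.393741669562022, -44.34669927811862, -76.83402549280324], [8.414694223010578, 46.21298637380679, -76.71145643949542]] edge [[18.408545870604858, -50.48594170076498, -96.37773128574777], [18.4338715006093, 58.11526875071746, -96.47023407567879]]
edge-line tool y,z mm [  2.8815 -19.6512] slopes deg [np.float64(0.0775475877009819), np.float64(-0.048802569994106516)]
```

Request:
move_arm --plan '[[[30, 0, 0.03, -0.2, 0, 0, 0], [30, 0, 0.03, -0.3, 0, 0, 0], [30, 0, 0.03, -0.2, 0, 0, 0], [30, 0, 0, 0, 0, 0, 0], [30, 0, 0, 0, 0, 0, 0]]]'

```text
t: 15.03
tcp_pos: [0.4961, 0.0597, 0.0803]
orientation: [[0.0, 0.995, 0.099], [0.001, 0.099, -0.995], [-1.0, 0.0, -0.001]]
force: [-0.6, 5.2, 6.9]
finger_gap: 0.478
```

```bash
python3 - <<'E'
from h import *
s=r.get_state();print(s['tcp_pos'],s['force'],s['ft_torque'],s['finger_gap']*91.2)
wsnap("14");p=cv2.imread("pics/w14.png");cv2.imwrite("pics/w14c.png",cv2.resize(p[80:180,160:340],None,fx=4.4,fy=5,interpolation=cv2.INTER_CUBIC))
p,d=get_image("scene");cv2.imwrite("pics/s14.png",cv2.resize(p[165:235,190:280,::-1],None,fx=8,fy=8,interpolation=cv2.INTER_CUBIC))
E
```

```text
[0.4961 0.0597 0.0803] [-0.6141  5.2458  6.9395] [0.7242 0.1698 0.0101] 43.631925302656065
```

View pics/w14c.png

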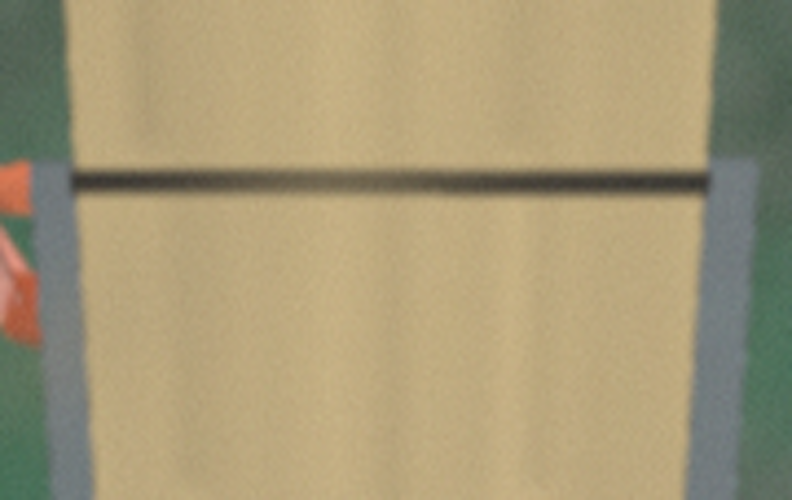

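View pics/s14.png

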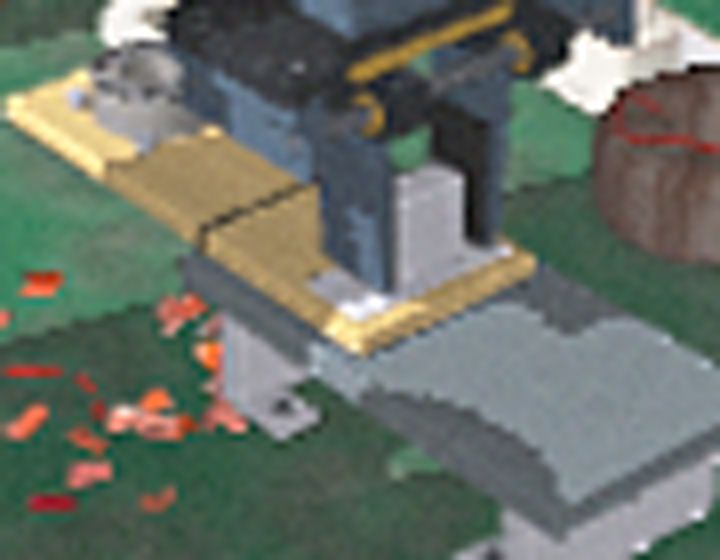

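```bash
python3 - <<'E'
from m import *
rep("14",lambda X,Y:((X+.5)/4.4-.5+160,(Y+.5)/5-.5+80),[(72,181),(710,182)],[(32,161),(758,161)])
S=lambda X,Y:((X+.5)/8-.5+190,(Y+.5)/8-.5+165)
a=ray("scene",S(203,232),.072);b=ray("scene",S(315,184),.072);e=ray("scene",S(188,262),.062)
print(a,b,e)
ex=np.array([-.1,.995]);print("line end minus stand corner along stand x",(a-e)[:2]@ex, "y",(a-e)[:2]@np.array([-.995,-.1]))
E
```

```text
line [[8.386816565956385, -44.35196427757978, -76.92931268783173], [8.419103168010956, 45.9941153756313, -76.68663035247523]] edge [[18.385618749828325, -52.63895553386007, -79.2729907620382], [18.424363227974226, 55.4748113178426, -79.12543149150798]]
edge-line tool y,z mm [ 0.5969 -2.3912] slopes deg [np.float64(0.15390418919599919), np.float64(0.07820019989924683)]
[0.444  0.1304 0.072 ] [0.5017 0.1363 0.072 ] [0.4353 0.1282 0.062 ]
line end minus stand corner along stand x 0.0012482959323464886 y -0.008860013980267875
```

Request:
move_arm --plan '[[[30, 0, 0, -0.06, 0, 0, 0], [30, 0, 0, 0, 0, 0, 0], [30, 0, 0, 0, 0, 0, 0], [30, 0, 0, 0, 0, 0, 0]]]'

```text
t: 15.47
tcp_pos: [0.496, 0.0607, 0.0803]
orientation: [[0.0, 0.995, 0.099], [0.0, 0.099, -0.995], [-1.0, 0.0, -0.0]]
force: [1.0, -0.6, 5.4]
finger_gap: 0.482
```

```bash
python3 - <<'E'
from h import *
s=r.get_state();print(s['t'],s['tcp_pos'],s['force'],s['ft_torque'],s['finger_gap']*91.2,s['dq'])
wsnap("15");p=cv2.imread("pics/w15.png");cv2.imwrite("pics/w15c.png",cv2.resize(p[80:180,160:340],None,fx=4.4,fy=5,interpolation=cv2.INTER_CUBIC))
p,d=get_image("top");cv2.imwrite("pics/t15.png",p[:,:,::-1])
p,d=get_image("scene");cv2.imwrite("pics/s15.png",cv2.resize(p[130:280,160:400,::-1],None,fx=3.3,fy=3.3,interpolation=cv2.INTER_CUBIC))
E
```

```text
15.4667 [0.496  0.0607 0.0803] [ 1.0453 -0.6444  5.3873] [-0.2593  0.0889  0.1102] 43.97201413872914 [ 0.0013  0.0017 -0.0019 -0.0001  0.0003 -0.0008]
```

View pics/w15c.png

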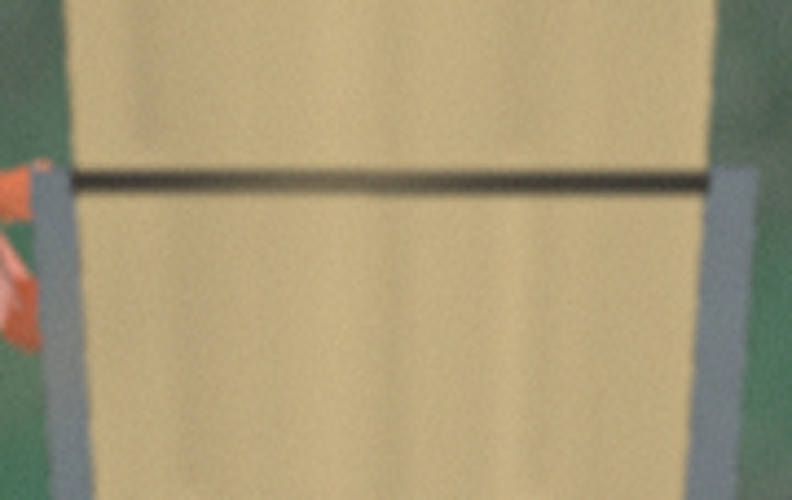

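View pics/s15.png

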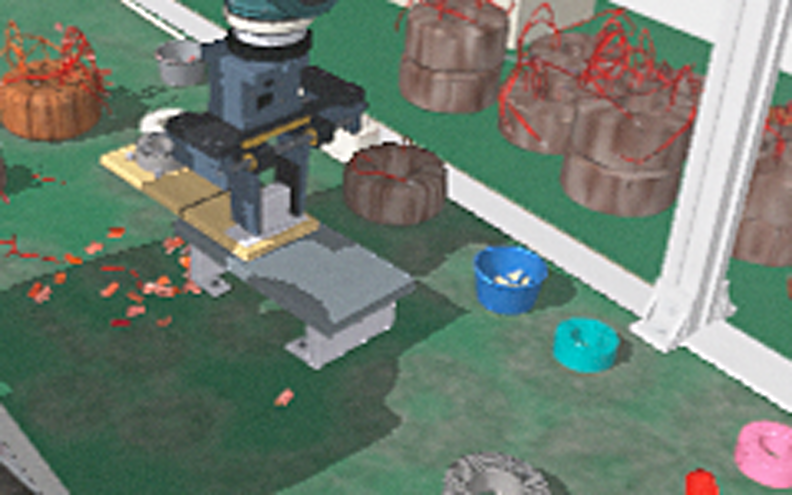

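```bash
python3 - <<'E'
from m import *
rep("15",lambda X,Y:((X+.5)/4.4-.5+160,(Y+.5)/5-.5+80),[(72,181),(710,182)],[(32,169),(758,168)])
s=r.get_state();print(s['t'],s['force']);r.sign_off()
E
```

```text
line [[8.340781636255409, -44.34056148311963, -76.93014859087556], [8.3798872056321, 45.98391664607916, -76.68744684200865]] edge [[18.337425374666225, -52.71095413935048, -78.2648996466949], [18.38434587656947, 55.53764562230024, -78.24369098922192]]
edge-line tool y,z mm [ 0.5917 -1.4455] slopes deg [np.float64(0.153953310467608), np.float64(0.011225702221251292)]
15.6167 [ 0.0624 -0.3089  5.5652]
the job is handed in; nothing more can be done
```

I set the small grey core down between the four pins, let go, and slid the plate out by its lug until the line reached the stand's outer edge. I handed the job in at about 15.6 s, with the gripper still holding the lug end down; sign-off gives no verdict.

- **Core placement:** the wrist picture taken after I let go showed the core centred between the four pins. After the slide I could only see it in the scene picture, still between the pins, because the wrist view no longer reached it.
- **Line at the edge:** the last wrist-camera measurement put the line about 1.4 mm inside the edge. It was about 0.6 mm off centre and square to about 0.2°.
- **Hold-down:** the wrist force read about 5.5 N from pressing down. The grip was at 44 mm on the lug, and the arm was at rest. I read the plate as level from the tool's attitude, not from a direct measurement.
- **Other things:** none of them looked disturbed in the last scene picture. I did not measure them.

**Disagreements between cameras:**
- While lining up the core, the wrist and scene cameras differed by 2–4 mm. I relied mainly on the wrist view, and the core dropped in without touching the pins.
- Just before the last nudge of about 1 mm, the scene camera put the line 1.2 mm beyond the edge while the wrist camera put it 2.4 mm inside. Both are within the 6 mm limit.

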